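# Stand two loggers in the read-out dock and press its lid shut

### The job

Stand both white temperature loggers on end in the two pockets of the grey read-out dock, one in each, fully down and with their screens facing the front of the dock (the robot's side). Then press the dock's blue lid down, past its detent, until it is fully shut over them. Leave everything else on the bench where it is.

Things in the scene. Friction and masses are not known exactly. Their poses are not given: they have to be found in the camera images.
- logger_a: white temperature data logger with a grey screen on its top face, a slab 86 (its x, length) x 52 (y) x 21 mm (z, thickness), about 0.11 kg, lying flat with the screen up on the bench to the robot's left at the start. Origin: centre of its back face (the face away from the screen); z points out of the screen. The two loggers are alike and either end may be up
- logger_b: white temperature data logger with a grey screen on its top face, a slab 86 (its x, length) x 52 (y) x 21 mm (z, thickness), about 0.11 kg, lying flat with the screen up on the bench to the robot's right at the start. Origin: centre of its back face (the face away from the screen); z points out of the screen. The two loggers are alike and either end may be up
- dock: grey read-out dock fixed to the bench: base block 124 (x) x 110 (y) x 46 mm high with two upright pockets one behind the other, and a post 90 mm wide and 92 mm high along its back edge that carries a blue hinged lid. Origin: on the bench under the base (the base runs from x = -58 to +66 mm); x points from its front (the side facing the robot, with two green lamps) to its back, z up
- far_slot (a point): centre of the mouth of the far pocket (the one by the lid's hinge), on the top of the base, 46 mm above the bench. The mouth is 32 (dock x) x 63 mm (dock y) and narrows over its first 8 mm by black sloped lead-ins to a straight pocket of 24 x 55 mm, 30 mm deep, whose floor is 8 mm above the bench: a logger on end stands in it with its upper 48 mm showing. Axes as the dock's
- near_slot (a point): the same for the near pocket, 42 mm in front of the far one. Axes as the dock's
- dock_lid (a joint): angle of the dock's blue lid: 0 shut (level, its underside 4 mm above the tops of seated loggers), about 1.2 to 1.5 open (standing nearly upright at the back). It stays where it is left; on the last 0.45 rad a sprung detent resists, and below about 0.2 rad it snaps shut and is held. The detent takes 4 to 6 N at the free edge
- dock_lid_hinge (a point): middle of the lid's hinge line, 99 mm above the bench, 66 mm behind the dock's origin; the line runs along the dock's y
- lid_edge (a point): middle of the lid's free edge, on its outer side (upper side when shut), 116 mm from the hinge line. The lid is a flat plate 94 mm wide and 6 mm thick with a 10 mm round bar along this edge; outer face 5 mm above the hinge line when shut
- stapler: blue desk stapler, 135 x 34 x 44 mm, in front of the dock. Origin: centre of its underside. Leave it where it is
- tape_red: red tape roll lying flat, 92 mm across, 20 mm high. Origin: centre of its underside. Leave it where it is
- mouse: black computer mouse, 126 x 54 x 40 mm. Origin: centre of its underside. Leave it where it is
- note_pad: yellow note pad, 76 x 76 x 20 mm. Origin: centre of its underside. Leave it where it is
There are look-alikes about, which are no part of the job. Leave any black look-alike of the logger_a alone. Leave any turquoise look-alike of the logger_b alone.

How it is judged:
On the way:
1. both loggers stand in the pockets, one in each, screens to the front, while the lid is still open ((((x of logger_a in the frame of far_slot between 0.0045 and 0.0165 m and y of logger_a in the frame of far_slot between -0.006 and 0.006 m and z of logger_a in the frame of far_slot between 0 and 0.009 m and angle between the x axis of logger_a and the z axis of far_slot, either way round below 0.14 rad) and (x of logger_b in the frame of near_slot between 0.0045 and 0.0165 m and y of logger_b in the frame of near_slot between -0.006 and 0.006 m and z of logger_b in the frame of near_slot between 0 and 0.009 m and angle between the x axis of logger_b and the z axis of near_slot, either way round below 0.14 rad)) or ((x of logger_b in the frame of far_slot between 0.0045 and 0.0165 m and y of logger_b in the frame of far_slot between -0.006 and 0.006 m and z of logger_b in the frame of far_slot between 0 and 0.009 m and angle between the x axis of logger_b and the z axis of far_slot, either way round below 0.14 rad) and (x of logger_a in the frame of near_slot between 0.0045 and 0.0165 m and y of logger_a in the frame of near_slot between -0.006 and 0.006 m and z of logger_a in the frame of near_slot between 0 and 0.009 m and angle between the x axis of logger_a and the z axis of near_slot, either way round below 0.14 rad))) and value of joint dock_lid above 0.4 rad), for 0.2 s.
At the end, for the whole second after the job is handed in: One logger stands in each pocket of the dock, at rest, its long side within 0.14 rad of the dock's upright, fully down (within 4 mm), centred within 6 mm, its screen facing the front of the dock, and the lid is shut (below 0.05 rad) ((((x of logger_a in the frame of far_slot between 0.0045 and 0.0165 m and y of logger_a in the frame of far_slot between -0.006 and 0.006 m and z of logger_a in the frame of far_slot between 0 and 0.009 m and angle between the x axis of logger_a and the z axis of far_slot, either way round below 0.14 rad) and (x of logger_b in the frame of near_slot between 0.0045 and 0.0165 m and y of logger_b in the frame of near_slot between -0.006 and 0.006 m and z of logger_b in the frame of near_slot between 0 and 0.009 m and angle between the x axis of logger_b and the z axis of near_slot, either way round below 0.14 rad)) or ((x of logger_b in the frame of far_slot between 0.0045 and 0.0165 m and y of logger_b in the frame of far_slot between -0.006 and 0.006 m and z of logger_b in the frame of far_slot between 0 and 0.009 m and angle between the x axis of logger_b and the z axis of far_slot, either way round below 0.14 rad) and (x of logger_a in the frame of near_slot between 0.0045 and 0.0165 m and y of logger_a in the frame of near_slot between -0.006 and 0.006 m and z of logger_a in the frame of near_slot between 0 and 0.009 m and angle between the x axis of logger_a and the z axis of near_slot, either way round below 0.14 rad))) and value of joint dock_lid below 0.05 rad and linear speed of each of logger_a, logger_b below 0.02 m/s); the robot touches nothing.
It fails at once if the stapler is moved by more than 30 mm (distance of stapler from where it was at the start of the episode above 0.03 m).
It fails at once if the tape red is moved by more than 30 mm (distance of tape_red from where it was at the start of the episode above 0.03 m).
It fails at once if the mouse is moved by more than 30 mm (distance of mouse from where it was at the start of the episode above 0.03 m).
It fails at once if the note pad is moved by more than 30 mm (distance of note_pad from where it was at the start of the episode above 0.03 m).
It also fails if it takes over 72 s, if anything falls off the work surface, if the arm or the gripper's body presses on something with over 40 N, if the wrist force passes 120 N, or if a joint passes its speed limit or range.

### The arm

A 7-joint arm with a two-finger parallel gripper is mounted at the origin on a cart in front of the work surface, level with it; the furniture and walls round the work are solid. World frame = base frame: x ahead of the robot, y to its left, z up, the work surface at z = 0. Lengths are in m, angles in rad, forces in N, time in s.
With the tool pointing down it reaches from about 0.425 to 0.925 m from the base axis. Payload 6.8 kg.
Tool frame: the origin (TCP) lies between the finger pads; the fingertips stand r.tcp_to_tips ahead of it and the grasp point (between the pads) is the TCP (r.tcp_to_tips is the distance from the TCP to the fingertips, in m); z points along the fingers, y is the line along which they close (so a half turn about z gives the same grasp; the last joint's range is limited). The gripper opens to 85 mm and grips with 20 to 120 N. Pads are 22 mm wide; open, the fingers measure 114 mm over their backs; the gripper's body (76 mm by 85 mm) begins 54 mm behind the grasp point. The pads swing forward as they close: fully open they stand 13 mm farther back than shut.
Start: joints at [-1.345, 0.477, 0.022, 1.555, -0.011, 1.109, -0.083], TCP at [0.221, 0.638, 0.25] pointing down, gripper open.
Joint ranges: [-2.96, 2.96], [-0.34, 2.1], [-1.41, 1.46], [0.24, 2.44], [-1.37, 4.51], [0.17, 1.92], [-2.96, 2.96]. Speed limits (rad/s): [2.39, 2.39, 3.14, 3.14, 3.14, 3.14, 3.14].

### API

Orientations are given as a rotation vector (axis times angle).
In Python, from bench import r gives the robot as it stands.
- The arm moves only by the tool servo_tool, never from a script. Its argument "commands" is a list of rows, each a list of 2 entries, a list of its own where there are three numbers: the shift along the tool's x, y, z normalised to -1 to 1, where 1 is 250 mm, then the turn, a rotation vector about the tool's x, y, z normalised to -1 to 1, where 1 is 90 degrees. In form: [[[dx, dy, dz], [ax, ay, az]], ...]. A call has 1 to 20 rows; each row is the pose to reach, as a shift and turn from the pose commanded when the call began, along the tool's axes at that moment; what a row does not reach only later rows make up. A row lasts 1/10 s, in which the tool goes at most 50 mm and 8.59 degrees, less where a joint would pass 70% of its speed; a pose out of reach is approached as far as the arm can. A call with a number of a shift or a turn outside -1 to 1 is refused whole. A call with a gripper value outside its range is refused whole. "claw" is the closure, from 0 (fully open) to 1 (shut), set as the call begins (left out, the last holds). The fingers move at their own pace and stop on an object; "squeeze" is the grip in N (left out, the last holds). Time passes only in rows, so rows that repeat a pose let the fingers close. It gives the time, the measured TCP pose, the force, the opening and the grip force at its end, in the units of the state.
- r.get_obs(): the state, without advancing time (a new reading comes with each control period).
- r.grab_frame(name): name is "scene" or "top" or "wrist"; returns (picture, depth): 480x640x3 uint8, red, green, blue; 480x640 float32, m along the optical axis (not along the pixel's ray), 0 where there is no reading.
- r.camera_model(name): a dict with "fx", "fy", "cx", "cy" (pixels), "extrinsics" (4x4, takes a point from camera to world coordinates); the wrist camera has in their place "hand_eye" (4x4, takes a point from camera to tool coordinates, whose origin is the TCP and whose axes are the flange's). Camera axes: x right, y down, z forward; pixel columns grow to the right and rows downward; lengths in m; the calibration is good to about 2 mm. A picture is of the moment at which its call begins: read the wrist's pose just before it. camera_model takes no time and is no camera call.
- r.hand_in(): hands the job in; it is judged then, once.
Trained networks look in the newest picture that a camera, given by its name, has taken for a name from the list of things; names that differ only in an ending like _2 or _b are one class to them, and where a whole thing is asked for, a point or a joint stands for the part that bears it (a point fixed in the world has none). Each returns a list of dicts, best first, with "confidence" (0 to 1); they miss things now and then, are a little off and sometimes report something else, mostly with a low value. They report only what shows in the picture. A call takes as long as a camera call. They do not tell look-alikes from the thing itself.
- r.boxes_of(camera, target): "uv" ([column, row] in pixels, amid what is visible of it).
- r.mark_of(camera, target): "uv" ([column, row] in pixels: a listed point, or the origin of a listed thing).
The state is a dict: "clock": time; "joints": joint angles; "qvel": joint speeds; "tau": joint torques, N m; "tcp_pos": TCP position; "orientation": TCP orientation; "contact_force": force on the tool from outside, world axes, zero at the start; "moment": the same for the moment, N m; "grip_width": finger opening in m; "gripper_force": force on a finger pad.
Only numpy, scipy, OpenCV 4.12 (cv2) and the standard library are available. Lean on these libraries where they do the work, as an engineer would, in place of code of your own. Each camera call takes 0.05 s, during which the arm holds its last target. There are 200 camera calls.

## Working session

There is one attempt and no reset: what is moved stays moved. The work goes in short steps, Python scripts to look and compute and a tool call to move; the robot and the scene stay as the last step left them, time stands still between calls to the robot, and variables do not carry over. Pictures are saved under pics/ and viewed, at most 10 in all, crops included, and the job is handed in when it is done.

Besides the shell and the picture viewer there is one more tool, called after "Emit:" as name(argument=value, ...), one argument or row to a line, values as JSON. servo_tool: Moves the arm, as the interface text tells. Scaled input: -1 to 1 covers 250 mm each way for a shift and 90 degrees each way for a turn. Its arguments: {"type":"object","properties":{"commands":{"type":"array"},"claw":{"type":"number"},"squeeze":{"type":"number"}},"required":["commands"]}

```bash
ls; mkdir -p pics; cat > h.py <<'E'
import numpy as np, cv2
from scipy.spatial.transform import Rotation as R
from bench import r
np.set_printoptions(precision=4,suppress=True)
def T():
    o=r.get_obs(); M=np.eye(4); M[:3,:3]=R.from_rotvec(o["orientation"]).as_matrix(); M[:3,3]=o["tcp_pos"]; return M
def ext(cam,M=None):
    m=r.camera_model(cam)
    return m,(np.array(m["extrinsics"]) if "extrinsics" in m else M@np.array(m["hand_eye"]))
def cloud(cam,d,M=None):
    m,E=ext(cam,M); v,u=np.mgrid[:480,:640]
    P=np.stack([(u-m["cx"])/m["fx"]*d,(v-m["cy"])/m["fy"]*d,d],-1)
    return P@E[:3,:3].T+E[:3,3]
def save(n,im): cv2.imwrite("pics/"+n,im[...,::-1])
E
python3 - <<'E'
from h import *
print(r.get_obs(), r.tcp_to_tips)
for c in ["scene","top"]:
    im,d=r.grab_frame(c); save(c+"0.png",im); np.savez(c+"0.npz",im=im,d=d); P=cloud(c,d)
    for t in ["logger_a","dock","far_slot","near_slot","lid_edge","dock_lid_hinge","stapler","tape_red","mouse","note_pad"]:
        for f in (r.mark_of,):
            for q in f(c,t)[:4]:
                u,v=map(int,np.round(q["uv"])); 
                print(c,t,(u,v),round(q["confidence"],2),P[min(v,479),min(u,639)] if 0<=v<480 and 0<=u<640 else None)
E
```

```text
pics
{'clock': 0.0, 'joints': array([-1.3451,  0.4778,  0.0223,  1.5565, -0.0115,  1.1093, -0.0831]), 'qvel': array([ 0.0003, -0.0007, -0.0019,  0.0002, -0.0007,  0.0005, -0.0014]), 'tau': array([ -0.    , -59.6441,   1.608 , -28.1211,   0.0125,   0.009 ,
        -0.    ]), 'tcp_pos': array([0.221 , 0.6372, 0.2493]), 'orientation': array([-0.5218, -3.0978,  0.0029]), 'contact_force': array([-0.4558, -0.7971,  0.3727]), 'moment': array([-0.035 , -0.0015,  0.0623]), 'gripper_force': 0.0, 'grip_width': 0.0852542304777925} 0.019
scene logger_a (357, 361) 0.84 [ 0.4362 -0.3204  0.022 ]
scene logger_a (226, 242) 0.83 [0.4492 0.2636 0.0182]
scene logger_a (310, 322) 0.73 [ 0.4301 -0.1652  0.0239]
scene logger_a (226, 271) 0.62 [0.3769 0.1363 0.0197]
scene dock (336, 262) 0.57 [ 0.6118 -0.0485  0.0497]
scene far_slot (338, 250) 0.66 [0.6742 0.0133 0.0288]
scene near_slot (329, 255) 0.97 [0.6304 0.0021 0.0366]
scene lid_edge (345, 190) 0.85 [0.69   0.013  0.2174]
scene lid_edge (335, 266) 0.42 [-0.0642 -0.7887  0.78  ]
scene dock_lid_hinge (349, 225) 0.67 [0.7108 0.0115 0.1005]
scene stapler 
[... 410 characters left out ...]
2  0.0205]
top logger_a (441, 315) 0.92 [ 0.4421 -0.2977  0.0218]
top logger_a (198, 289) 0.75 [0.4704 0.2928 0.0213]
top logger_a (251, 325) 0.62 [0.392  0.1563 0.0202]
top dock (323, 227) 0.9 [ 0.6376 -0.0027  0.0431]
top far_slot (320, 216) 0.68 [0.6738 0.0069 0.0094]
top near_slot (326, 235) 0.85 [ 0.6259 -0.011   0.0067]
top lid_edge (319, 178) 0.64 [0.7018 0.0099 0.2172]
top dock_lid_hinge (315, 194) 0.62 [0.7055 0.0204 0.0918]
top stapler (307, 320) 0.9 [0.4108 0.022  0.048 ]
top stapler (400, 184) 0.55 [ 0.7599 -0.1891  0.0402]
top tape_red (467, 246) 0.69 [ 0.6187 -0.3669  0.0035]
top mouse (397, 184) 0.97 [ 0.7599 -0.1817  0.0391]
top note_pad (248, 191) 0.91 [0.7265 0.194  0.0191]
```

View pics/top0.png

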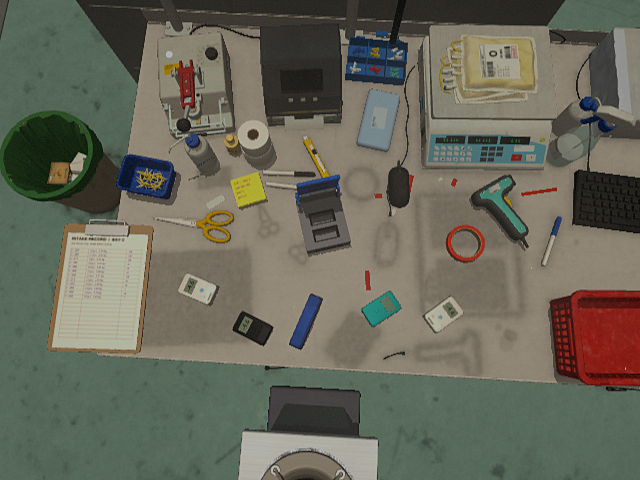

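View pics/scene0.png

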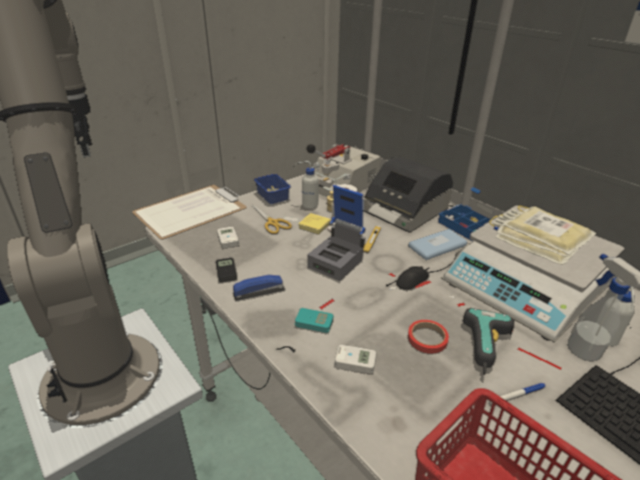

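```bash
python3 - <<'E'
from h import *
z=np.load("top0.npz"); P=cloud("top",z["d"]); im=z["im"].astype(int)
ok=z["d"]>0
def rect(m,name):
    q=P[m][:,:2].astype(np.float32)
    n,l=cv2.connectedComponents(m.astype(np.uint8))
    for i in range(1,n):
        k=l==i
        if k.sum()<60: continue
        q=P[k][:,:2].astype(np.float32); rc=cv2.minAreaRect(q*1000)
        print(name,k.sum(),np.array(rc[0])/1000,rc[1],round(rc[2],1),P[k][:,2].max(),P[k][:,2].mean(),im[k].mean(0))
rect(ok&(P[...,2]>0.012)&(P[...,2]<0.03)&(P[...,0]<0.56),"low")
rect(ok&(abs(P[...,2]-0.046)<0.006)&(P[...,0]>0.5),"base")
rect(ok&(P[...,2]>0.08),"high")
m,E=ext("top"); print(m["fx"],E)
E
```

```text
low 745 [0.4733 0.2964] (87.56748962402344, 51.80401611328125) 71.1 0.026731961522391767 0.020758296285563995 [154.2188 151.2362 133.4349]
low 766 [ 0.452  -0.1539] (51.86634826660156, 86.86491394042969) 35.3 0.027623339801564617 0.020602252658436404 [ 48.4125 124.4008 110.8577]
low 785 [ 0.4464 -0.3042] (51.93687438964844, 86.60733032226562) 38.4 0.028781900417938378 0.020614841742222677 [151.8904 148.8726 130.7503]
low 199 [ 0.41   -0.5722] (176.95655822753906, 6.965812683105469) 3.0 0.02999241219992599 0.01870683258339803 [66.1759 25.6935 21.4322]
low 785 [0.3867 0.154 ] (85.79423522949219, 52.17441940307617) 66.7 0.02676933197504683 0.02087441513634986 [46.4764 45.8535 39.8726]
low 1323 [0.0875 0.0067] (59.52355194091797, 198.7635040283203) 3.5 0.029950101616926794 0.016292661205051955 [112.9856 104.4444  90.6886]
base 73 [1.2168 0.4957] (65.55876159667969, 9.797131538391113) 88.1 0.05145807793652568 0.04563399727713412 [77.2192 72.1644 63.3836]
base 506 [1.2166 0.1993] (11.960150718688965, 457.0196533203125) 0.2 0.05177467676252845 0.04562153871199389 [79.419  74.1364 65.2115]
b
[... 3029 characters left out ...]
0.8454 0.1802] (76.27754211425781, 75.05329132080078) 23.0 0.10860685749641807 0.10101282569393703 [153.5503 146.8199 128.554 ]
high 564 [0.7963 0.3276] (48.40235900878906, 90.90897369384766) 29.3 0.16371286942900865 0.11708956149373213 [89.234  90.2801 92.1489]
high 751 [0.7034 0.0134] (28.424741744995117, 109.56917572021484) 15.2 0.22198844988406996 0.15547234589535172 [48.7936 56.8788 77.1891]
high 1847 [ 0.4126 -0.6349] (200.57351684570312, 156.72230529785156) 3.0 0.1279628733970697 0.11933549280937852 [117.2236  29.7704  23.4456]
455.28129559789926 [[ 0.0584 -0.9776  0.2023  0.3801]
 [-0.9983 -0.0562  0.0166 -0.0145]
 [-0.0048 -0.2029 -0.9792  1.1304]
 [ 0.      0.      0.      1.    ]]
```

```bash
cat >> h.py <<'E'
def frame(p,ang):  # flat logger/dock frame: x at angle ang(deg), z up
    M=np.eye(4); M[:3,:3]=R.from_euler('z',ang,degrees=True).as_matrix(); M[:3,3]=p; return M
def grasp(c,fang,th,along,z,sy=1):
    "tool pose on flat logger centre c; f=tilt direction; grips 'along' behind centre"
    f=np.array([np.cos(np.radians(fang)),np.sin(np.radians(fang)),0]); t=np.radians(th)
    a=np.array([0,0,-np.cos(t)])+np.sin(t)*f; y=sy*np.array([f[1],-f[0],0]); M=np.eye(4)
    M[:3,:3]=np.stack([np.cross(y,a),y,a],1); M[:3,3]=[*(np.array(c)-along*f[:2]),z]; return M
def cmd(G,M=None):
    M=T() if M is None else M
    D=np.linalg.inv(M)@G; w=R.from_matrix(D[:3,:3]).as_rotvec()
    print("shift",D[:3,3]/.25,"turn",w/(np.pi/2),"rows>=",max(np.linalg.norm(D[:3,3])/.05,np.degrees(np.linalg.norm(w))/8.59))
A=dict(c=(.4733,.2964),f=71.1); B=dict(c=(.4464,-.3042),f=-51.6)
DOCK=frame([.6475,-.0026,0],16.3)
E
python3 - <<'E'
from h import *
g=grasp(A['c'],A['f'],35,.028,.14); print(g); cmd(g)
E
```

```text
[[ 0.2653  0.9461  0.1858  0.4642]
 [ 0.775  -0.3239  0.5427  0.2699]
 [ 0.5736  0.     -0.8192  0.14  ]
 [ 0.      0.      0.      1.    ]]
shift [-1.4006 -1.0715  0.4413] turn [-0.3038  0.305   0.9635] rows>= 11.056683614436452
```

Emit:
servo_tool(
  commands=[
    [[-0.7,-0.54,0.1],[-0.3,0.3,0.96]],
    [[-0.7,-0.54,0.1],[-0.3,0.3,0.96]],
    [[-0.7,-0.54,0.1],[-0.3,0.3,0.96]],
    [[-0.7,-0.54,0.1],[-0.3,0.3,0.96]],
    [[-0.7,-0.54,0.1],[-0.3,0.3,0.96]],
    [[-0.7,-0.54,0.1],[-0.3,0.3,0.96]],
    [[-0.7,-0.54,0.1],[-0.3,0.3,0.96]],
    [[-0.7,-0.54,0.1],[-0.3,0.3,0.96]],
    [[-0.7,-0.54,0.1],[-0.3,0.3,0.96]],
    [[-0.7,-0.54,0.1],[-0.3,0.3,0.96]],
    [[-0.7,-0.54,0.1],[-0.3,0.3,0.96]],
    [[-0.7,-0.54,0.1],[-0.3,0.3,0.96]],
    [[-0.7,-0.54,0.1],[-0.3,0.3,0.96]],
  ],
  claw=0,
)

```text
clock: 2.4
tcp_pos: [0.3421, 0.4531, 0.2256]
orientation: [-2.196, -1.589, -0.686]
contact_force: [-0.1, 0.5, 0.3]
grip_width: 0.0855
gripper_force: 0.0
```

```bash
python3 - <<'E'
from h import *
print(T(),r.get_obs()["joints"])
g=grasp(A['c'],A['f'],35,.028,.14); cmd(g)
E
```

```text
[[ 0.2566  0.9493  0.1815  0.3421]
 [ 0.7831 -0.3143  0.5366  0.4531]
 [ 0.5664  0.0044 -0.8241  0.2256]
 [ 0.      0.      0.      1.    ]] [-1.0219  0.1403  0.087   2.2474 -0.8208  0.2516 -0.5078]
shift [-0.6426  0.6924 -0.0222] turn [-0.0014  0.0055  0.0069] rows>= 4.724404175853203
```

Emit:
servo_tool(
  commands=[
    [[-0.64,0.69,-0.02],[0,0.005,0.007]],
    [[-0.64,0.69,-0.02],[0,0.005,0.007]],
    [[-0.64,0.69,-0.02],[0,0.005,0.007]],
    [[-0.64,0.69,-0.02],[0,0.005,0.007]],
    [[-0.64,0.69,-0.02],[0,0.005,0.007]],
    [[-0.64,0.69,-0.02],[0,0.005,0.007]],
    [[-0.64,0.69,-0.02],[0,0.005,0.007]],
    [[-0.64,0.69,-0.02],[0,0.005,0.007]],
    [[-0.64,0.69,-0.02],[0,0.005,0.007]],
  ],
)

```text
clock: 3.3
tcp_pos: [0.4629, 0.272, 0.14]
orientation: [-2.197, -1.57, -0.692]
contact_force: [-0.4, 1.3, 0.6]
grip_width: 0.0853
gripper_force: 0.0
```

```bash
python3 - <<'E'
from h import *
M=T();print(M,r.get_obs()["joints"])
im,d=r.grab_frame("wrist"); save("w1.png",im)
P=cloud("wrist",d,M); ok=(d>0)&(P[...,2]>.012)&(P[...,2]<.03)
n,l,s,_=cv2.connectedComponentsWithStats(ok.astype(np.uint8))
for i in range(1,n):
    if s[i,4]>500:
        q=P[l==i]; print(s[i],cv2.minAreaRect((q[:,:2]*1000).astype(np.float32)),np.median(q[:,2]))
g=grasp(A['c'],A['f'],35,.028,.022); cmd(g)
E
```

```text
[[ 0.2657  0.9464  0.1835  0.4629]
 [ 0.7743 -0.3229  0.5442  0.272 ]
 [ 0.5743 -0.0025 -0.8187  0.14  ]
 [ 0.      0.      0.      1.    ]] [-0.3142  0.3323 -0.0989  2.2741 -1.3373  0.424   0.4934]
[ 515    0  125   93 2469] ((715.2194213867188, 424.8696594238281), (54.56930160522461, 114.91776275634766), 30.269479751586914) 0.020997101434224397
[ 564    0   53   55 1068] ((751.1109619140625, 441.8598937988281), (55.04320526123047, 38.76811981201172), 72.73118591308594) 0.0158409944249496
[610   0  30  50 898] ((781.69482421875, 437.28070068359375), (52.88589096069336, 4.686071395874023), 81.38697052001953) 0.01844494048721787
[  278   251    84   135 10743] ((473.42205810546875, 295.8448181152344), (85.31873321533203, 52.09943771362305), 70.99626922607422) 0.019293314558942565
shift [-0.2765  0.0098  0.3829] turn [-0.0016 -0.0005 -0.0002] rows>= 2.36212962234773
```

View pics/w1.png

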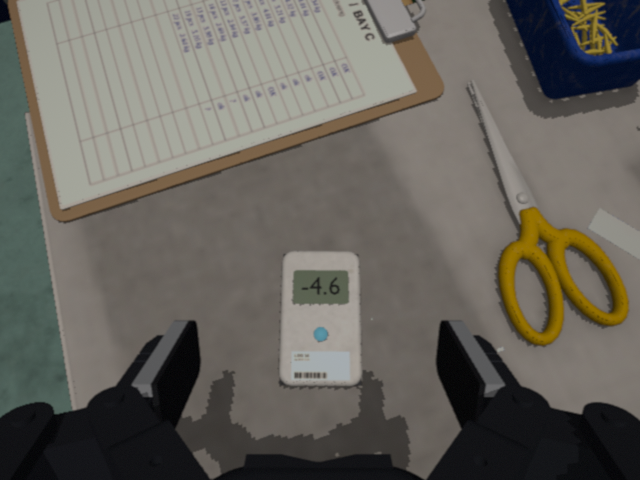

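Emit:
servo_tool(
  commands=[
    [[-0.1,0.003,0.14],[0,0,0]],
    [[-0.19,0.006,0.26],[0,0,0]],
    [[-0.19,0.006,0.26],[0,0,0]],
    [[-0.19,0.006,0.26],[0,0,0]],
  ],
)

```text
clock: 3.75
tcp_pos: [0.4698, 0.2651, 0.0665]
orientation: [-2.193, -1.567, -0.663]
contact_force: [-0.6, -0.3, -0.3]
grip_width: 0.0851
gripper_force: 0.0
```

```bash
python3 - <<'E'
from h import *
M=T();print(M,r.get_obs()["joints"])
g=grasp((.4734,.296),71.,35,.028,.022); cmd(g)
E
```

```text
[[ 0.2736  0.9479  0.1633  0.4698]
 [ 0.777  -0.3179  0.5433  0.2651]
 [ 0.5669 -0.0217 -0.8235  0.0665]
 [ 0.      0.      0.      1.    ]] [ 0.1323  0.5711 -0.6027  2.2475 -1.3657  0.1704  0.668 ]
shift [-0.0933 -0.0227  0.1525] turn [-0.0143  0.0051 -0.0037] rows>= 0.9008509222421069
```

```bash
cat > k.py <<'E'
from h import *
from scipy.optimize import least_squares
D=[([-1.3451,.4778,.0223,1.5565,-.0115,1.1093,-.0831],[.221,.6372,.2493],[-.5218,-3.0978,.0029]),
([-1.0219,.1403,.087,2.2474,-.8208,.2516,-.5078],[.3421,.4531,.2256],[-2.196,-1.589,-.686]),
([-.3142,.3323,-.0989,2.2741,-1.3373,.424,.4934],[.4629,.272,.14],[-2.197,-1.57,-.692]),
([.1323,.5711,-.6027,2.2475,-1.3657,.1704,.668],[.4698,.2651,.0665],[-2.193,-1.567,-.663])]
def fk(q,p,S):
    X=p; M=np.eye(4)
    def go(ax,a,t):
        nonlocal M
        B=np.eye(4); B[:3,:3]=R.from_euler(ax,a).as_matrix(); B[:3,3]=B[:3,:3]@np.array(t); M=M@B
    go('z',S[0]*q[0]+X[0],[0,0,X[1]]); go('y',q[1],[X[5],0,0]); go('z',S[1]*q[2],[0,0,X[2]])
    go('y',q[3],[X[6],0,0]); go('z',S[2]*q[4],[0,0,X[3]]); go('y',q[5],[X[7],0,0]); go('z',S[3]*q[6]+X[8],[0,0,X[4]])
    return M
def res(p,S):
    o=[]
    for q,x,w in D:
        M=fk(q,p,S); o+=list(M[:3,3]-x)+list(.3*(R.from_rotvec(w).inv()*R.from_matrix(M[:3,:3])).as_rotvec())
    return o
if __name__=="__main__":
    import itertools; best=None
    for S in itertools.product([1,-1],repeat=4):
        for b in (0,1.57,3.14,-1.57):
          for g in (0,1.57,3.14,-1.57):
            s=least_squares(res,[b,.35,.4,.4,.25,0,0,0,g],args=(S,))
            if best is None or s.cost<best[0]: best=(s.cost,S,s.x)
    print(best); np.savez("fk.npz",S=best[1],p=best[2])
E
python3 k.py
```

```text
(np.float64(0.0003501416307686266), (-1, -1, -1, -1), array([-0.0777,  0.3199,  0.4976,  0.4724,  0.2918,  0.0091,  0.0065,
       -0.0185,  1.5034]))
```

```bash
cat > ik.py <<'E'
from k import *
z=np.load("fk.npz"); S=z["S"]; p=z["p"]
lo=np.array([-2.96,-.34,-1.41,.24,-1.37,.17,-2.96])+.04; hi=np.array([2.96,2.1,1.46,2.44,4.51,1.92,2.96])-.04
def ik(G,n=8,seed=0):
    g=np.random.default_rng(seed); b=None
    def f(q):
        M=fk(q,p,S); return np.r_[M[:3,3]-G[:3,3],.3*R.from_matrix(G[:3,:3].T@M[:3,:3]).as_rotvec()]
    az=-np.arctan2(G[1,3],G[0,3])
    for i in range(n):
        q0=np.clip(np.array([az,.5,0,1.6,0,1,0])+g.normal(0,.6,7)*[1,.5,1,.5,1.5,.5,2],lo+.01,hi-.01)
        s=least_squares(f,q0,bounds=(lo,hi),max_nfev=150)
        if b is None or s.cost<b.cost: b=s
    return np.linalg.norm(f(b.x)),b.x
def goal(sx,zl,th,along,tz,up=0.,dx=0.):
    """tool pose with logger in slot at dock x=sx, raised by up. logger gripped as grasp(c,f,th,along,tz)"""
    g=grasp((0,0),0,th,along,tz)  # logger frame here: f=+x, z up
    L=np.eye(4) # logger axes flat: x_l=-f
    # world logger: z_l=-dockx, x_l=up -> f=-up
    Q=np.eye(4); Q[:3,0]=[0,0,-1]; Q[:3,2]=[-1,0,0]; Q[:3,1]=np.cross(Q[:3,2],Q[:3,0]); Q[:3,3]=[sx+.0105+dx,0,8e-3+.043+up]
    return DOCK@Q@g
E
python3 - <<'E'
from ik import *
for th in (0,15,25,35,50):
    print("th",th)
    for nm,c,f in (("A",A['c'],71.),("A-",A['c'],251.),("B",B['c'],-51.6),("B-",B['c'],128.4)):
        e,q=ik(grasp(c,f,th,.028,.022)); e2,_=ik(grasp(c,f,th,.028,.022,-1)); e3,_=ik(grasp(c,f,th,.028,.14))
        print(nm,round(e,4),round(e2,4),round(e3,4),q)
    for sx in (.023,-.019):
        G=goal(sx,0,th,.028,.022); U=goal(sx,0,th,.028,.022,.06); e,q=ik(G);e2,q2=ik(U); print("slot",sx,G[:3,3],round(e,4),round(e2,4),q)
E
```

```text
th 0
A 0.0 0.0 0.0 [ 0.2658  1.042  -1.1563  1.9909  1.1874  1.0201 -1.8232]
A- 0.0 0.0 0.0 [-0.0116  0.8596 -0.8535  1.8939  0.8917  0.8238  1.4665]
B 0.0 0.0 0.0 [ 0.0513  0.6458  0.5338  2.0678 -0.5924  0.5805 -1.4563]
B- 0.0 0.0 0.0 [ 0.7974  0.6571 -0.3191  1.9422  0.3486  0.5956  0.9298]
slot 0.023 [0.6585 0.0006 0.079 ] 0.0 0.0 [ 0.2721  1.0389 -0.1347  2.188   3.703   1.5775 -1.4968]
slot -0.019 [ 0.6182 -0.0112  0.079 ] 0.0 0.0 [ 1.4116  1.9066 -1.1024  2.2171  3.9146  0.5803 -0.3289]
th 15
A 0.0 0.0 0.0 [-0.3442  0.5774 -0.2014  2.1465 -0.3175  0.2582 -0.5246]
A- 0.0 0.0 0.0 [-0.7488  0.7306  0.0177  1.748   0.169   0.8901  1.9645]
B 0.0 0.0 0.0 [ 0.6263  0.5411 -0.1667  2.2264  0.9219  0.2131 -2.8569]
B- 0.0 0.0 0.0 [ 0.9757  0.8086 -0.5472  1.7499  0.3808  0.9639  0.942 ]
slot 0.023 [0.6585 0.0006 0.079 ] 0.0 0.0 [ 0.8359  1.0939 -0.7694  2.2204  3.6305  0.9209 -1.0257]
slot -0.019 [ 0.6182 -0.0112  0.079 ] 0.0 0.0 [ 0.8727  1.0676 -0.724   2.2986  3.6896  0.975  -1.051 ]
th 25
A 0.0 0.0 0.0 [ 0.3346  0.8387 -0.8808  2.1888  1.2188  0.2521 -1.7715]
A- 0.0 0.0 0.0 [-0.8511
[... 710 characters left out ...]
0.6585 0.0006 0.079 ] 0.0 0.0 [ 0.8484  0.9333 -0.9085  2.1733  3.0834  0.4936 -0.7319]
slot -0.019 [ 0.6182 -0.0112  0.079 ] 0.0 0.0 [ 0.886   0.883  -0.8776  2.2588  3.1989  0.5245 -0.8458]
th 50
A 0.0 0.0 0.0 [ 0.4966  0.9811 -0.8523  2.2479  4.0398  0.2118  1.9327]
A- 0.0 0.0 0.0 [-0.8448  1.0358  0.0013  1.3331  0.3556  1.5864  1.8277]
B 0.0101 0.0101 0.0202 [-0.6828  1.1561  0.99    2.4     3.3021  0.6009  0.1841]
B- 0.0 0.0 0.0 [ 0.8673  1.104  -0.4247  1.2844  0.1264  1.6584  1.1269]
slot 0.023 [0.6585 0.0006 0.079 ] 0.0 0.0 [ 0.7405  0.7932 -0.8472  2.0823  2.3072  0.248  -0.1447]
slot -0.019 [ 0.6182 -0.0112  0.079 ] 0.0 0.0 [ 0.9545  0.9167 -1.0641  2.1758  2.1932  0.3989  0.1059]
```

```bash
sed -i 's/def goal(sx,zl,th,along,tz,up=0.,dx=0.):/def goal(sx,zl,th,along,tz,up=0.,dx=0.,sy=1):/; s/g=grasp((0,0),0,th,along,tz)/g=grasp((0,0),0,th,along,tz,sy)/' ik.py
python3 - <<'E'
import ik; from ik import *
print(np.array(r.camera_model("wrist")["hand_eye"]))
ik.lo[4]=-1.25; ik.hi[4]=1.25
for th in (45,50,55,60):
    print("th",th)
    for nm,c,f in (("A-",A['c'],251.),("B-",B['c'],128.4)):
      for sy in (1,-1):
        e,q=ik.ik(grasp(c,f,th,.028,.022,sy)); print(nm,sy,round(e,4),q)
    for sx in (.023,-.019):
      for sy in (1,-1):
        e,q=ik.ik(goal(sx,0,th,.028,.022,0,0,sy),12); e2,_=ik.ik(goal(sx,0,th,.028,.022,.07,0,sy),12); print("slot",sx,sy,round(e,4),round(e2,4),q)
E
```

```text
[[ 0.0008 -0.9481 -0.3179  0.0809]
 [ 1.      0.0006  0.0005  0.0012]
 [-0.0002 -0.3179  0.9481 -0.1222]
 [ 0.      0.      0.      1.    ]]Traceback (most recent call last):
  File "<stdin>", line 3, in <module>
AttributeError: 'function' object has no attribute 'lo'
```

```bash
python3 - <<'E'
from ik import *
lo[4]=-1.25; hi[4]=1.25
for th in (45,50,55,60):
    print("th",th)
    for nm,c,f in (("A-",A['c'],251.),("B-",B['c'],128.4)):
      for sy in (1,):
        e,q=ik(grasp(c,f,th,.028,.022,sy)); print(nm,sy,round(e,4),q)
    for sx in (.023,-.019):
      for sy in (1,):
        e,q=ik(goal(sx,0,th,.028,.022,0,0,sy),20); e2,q2=ik(goal(sx,0,th,.028,.022,.07,0,sy),20); print("slot",sx,sy,round(e,4),round(e2,4),q,q2)
E
```

```text
th 45
A- 1 0.0 [-0.5935  1.0259 -0.3803  1.3885  0.591   1.589   1.6462]
B- 1 0.0 [ 0.6405  1.0036 -0.0462  1.3531 -0.1181  1.5565  1.3301]
slot 0.023 1 0.0663 0.0431 [ 0.8389  0.8265 -0.9394  2.0077  1.25    0.21    0.9691] [ 0.8956  0.7022 -1.0233  2.0543  1.25    0.21    0.8888]
slot -0.019 1 0.0714 0.047 [ 0.9536  0.8206 -1.0026  2.0872  1.25    0.21    1.0122] [ 1.0209  0.6915 -1.1049  2.1346  1.25    0.21    0.9204]
th 50
A- 1 0.0 [-0.811   1.0366 -0.0532  1.3327  0.392   1.5975  1.8004]
B- 1 0.0 [ 1.0123  1.1883 -0.6959  1.2804  0.3209  1.6963  0.9734]
slot 0.023 1 0.0458 0.022 [ 0.7485  0.7677 -0.8563  2.012   1.25    0.21    0.892 ] [ 0.818   0.6538 -0.9486  2.0582  1.25    0.21    0.8323]
slot -0.019 1 0.0518 0.0265 [ 0.8562  0.7513 -0.9191  2.0903  1.25    0.21    0.9268] [ 0.9392  0.635  -1.0306  2.1372  1.25    0.21    0.8587]
th 55
A- 1 0.0 [-0.5654  1.1536 -0.4982  1.2668  0.7034  1.8257  1.5919]
B- 1 0.0 [ 0.7415  1.1203 -0.2097  1.2193 -0.0322  1.75    1.2439]
slot 0.023 1 0.0246 0.0004 [ 0.6669  0.7271 -0.7796  2.0164  1.25    0.21    0.8342] [ 0.7445  0.6186 -0.8766  2.0622  1.25    0.21    0.7888]
slot -0.019 1 0.0311 0.0054 [ 0.766   0.7031 -0.8387  2.0935  1.25    0.21    0.8627] [ 0.8596  0.5934 -0.956   2.1399  1.25    0.21    0.8113]
th 60
A- 1 0.0 [-0.8726  1.1378  0.0178  1.2149  0.3868  1.7684  1.8359]
B- 1 0.0 [ 0.7624  1.1791 -0.2507  1.1535 -0.0187  1.8466  1.2196]
slot 0.023 1 0.0028 0.0 [ 0.5933  0.6989 -0.7091  2.0208  1.25    0.21    0.79  ] [ 0.6199  0.5558 -0.7486  2.0282  0.7492  0.2476  1.22  ]
slot -0.019 1 0.0099 0.0 [ 0.6831  0.6697 -0.7627  2.0968  1.25    0.21    0.8138] [ 0.8144  0.5763 -0.9346  2.1114  1.008   0.2814  1.0181]
```

```bash
python3 - <<'E'
from h import *
M0=T(); g1=grasp(A['c'],71,0,.0,.2); cmd(g1,M0)
g2=g1.copy(); g2[:3,:3]=g1[:3,:3]@R.from_euler('z',-80,degrees=True).as_matrix()
g3=grasp(A['c'],251,55,.028,.022); hov=g3.copy(); hov[:3,3]+=-.06*g3[:3,2]+[0,0,.08]
print(hov); cmd(g2,g1); cmd(hov,g2)
E
```

```text
shift [ 0.4038 -0.0381 -0.3696] turn [-0.015  -0.3838  0.0008] rows>= 4.023783344798059
[[-0.1867 -0.9455 -0.2667  0.4984]
 [-0.5423  0.3256 -0.7745  0.3693]
 [ 0.8192  0.     -0.5736  0.1364]
 [ 0.      0.      0.      1.    ]]
shift [0. 0. 0.] turn [ 0.      0.     -0.8889] rows>= 9.313154831199068
shift [0.0536 0.3039 0.2543] turn [ 0.5285  0.4435 -1.0153] rows>= 12.86115156484132
```

Emit:
servo_tool(
  commands=[
    [[0.4,-0.04,-0.37],[-0.015,-0.384,0]],
    [[0.4,-0.04,-0.37],[-0.015,-0.384,0]],
    [[0.4,-0.04,-0.37],[-0.015,-0.384,0]],
    [[0.4,-0.04,-0.37],[-0.015,-0.384,0]],
    [[0.4,-0.04,-0.37],[-0.015,-0.384,0]],
    [[0.4,-0.04,-0.37],[-0.015,-0.384,0]],
    [[0.4,-0.04,-0.37],[-0.015,-0.384,0]],
  ],
)

```text
clock: 4.45
tcp_pos: [0.4729, 0.2964, 0.2057]
orientation: [-2.511, -1.81, -0.093]
contact_force: [0.3, 0.7, -2.4]
grip_width: 0.085
gripper_force: 0.0
```

Emit:
servo_tool(
  commands=[
    [[0,0,0],[0,0,-0.95]],
    [[0,0,0],[0,0,-0.95]],
    [[0,0,0],[0,0,-0.95]],
    [[0,0,0],[0,0,-0.95]],
    [[0,0,0],[0,0,-0.95]],
    [[0,0,0],[0,0,-0.95]],
    [[0,0,0],[0,0,-0.95]],
    [[0,0,0],[0,0,-0.95]],
    [[0,0,0],[0,0,-0.95]],
    [[0,0,0],[0,0,-0.95]],
    [[0,0,0],[0,0,-0.95]],
  ],
)

```text
clock: 5.55
tcp_pos: [0.4722, 0.2973, 0.2028]
orientation: [0.616, 3.074, 0.122]
contact_force: [0.2, -0.0, 0.0]
grip_width: 0.0855
gripper_force: 0.0
```

```bash
python3 - <<'E'
from h import *
print(T(),r.get_obs()["joints"])
g3=grasp((.4734,.296),251,55,.028,.022); hov=g3.copy(); hov[:3,3]+=-.06*g3[:3,2]+[0,0,.06]
cmd(hov)
E
```

```text
[[-0.9229  0.3846  0.0195  0.4722]
 [ 0.3849  0.9199  0.0754  0.2973]
 [ 0.011   0.0771 -0.997   0.2028]
 [ 0.      0.      0.      1.    ]] [-0.7238  0.3113  0.0935  1.9323 -0.1043  0.8414  0.6069]
shift [0.0094 0.2775 0.3681] turn [ 0.5375  0.4987 -0.9352] rows>= 12.451121434050934
```

Emit:
servo_tool(
  commands=[
    [[0,0.2,0.1],[0.537,0.499,-0.935]],
    [[0,0.2,0.1],[0.537,0.499,-0.935]],
    [[0,0.2,0.1],[0.537,0.499,-0.935]],
    [[0,0.2,0.1],[0.537,0.499,-0.935]],
    [[0,0.2,0.1],[0.537,0.499,-0.935]],
    [[0,0.2,0.1],[0.537,0.499,-0.935]],
    [[0,0.2,0.1],[0.537,0.499,-0.935]],
    [[0,0.2,0.1],[0.537,0.499,-0.935]],
    [[0,0.2,0.1],[0.537,0.499,-0.935]],
    [[0.005,0.25,0.2],[0.537,0.499,-0.935]],
    [[0.01,0.28,0.3],[0.537,0.499,-0.935]],
    [[0.01,0.28,0.37],[0.537,0.499,-0.935]],
    [[0.01,0.28,0.37],[0.537,0.499,-0.935]],
    [[0.01,0.28,0.37],[0.537,0.499,-0.935]],
    [[0.01,0.28,0.37],[0.537,0.499,-0.935]],
  ],
)

```text
clock: 7.05
tcp_pos: [0.4991, 0.3691, 0.115]
orientation: [1.312, -1.851, 0.687]
contact_force: [-0.1, -0.4, 0.8]
grip_width: 0.0855
gripper_force: 0.0
```

```bash
python3 - <<'E'
from h import *
print(T(),r.get_obs()["joints"])
g3=grasp((.4734,.296),251,55,.028,.022)
hov=g3.copy(); hov[:3,3]+=[0,0,.04]
cmd(hov);cmd(g3)
E
```

```text
[[-0.191  -0.944  -0.269   0.4991]
 [-0.5403  0.3299 -0.7741  0.3691]
 [ 0.8195 -0.0025 -0.5731  0.115 ]
 [ 0.      0.      0.      1.    ]] [-0.8184  1.0161 -0.1197  1.1903  0.366   1.8754  1.8047]
shift [-0.0601  0.0014  0.2836] turn [ 0.0015 -0.0004 -0.003 ] rows>= 1.449680449456165
shift [-0.1913  0.0018  0.3753] turn [ 0.0015 -0.0004 -0.003 ] rows>= 2.106245671416904
```

Emit:
servo_tool(
  commands=[
    [[-0.03,0,0.14],[0,0,0]],
    [[-0.06,0,0.28],[0,0,0]],
    [[-0.1,0,0.31],[0,0,0]],
    [[-0.15,0.001,0.345],[0,0,0]],
    [[-0.17,0.001,0.36],[0,0,0]],
    [[-0.19,0.001,0.374],[0,0,0]],
    [[-0.19,0.001,0.374],[0,0,0]],
    [[-0.19,0.001,0.374],[0,0,0]],
  ],
)

```text
clock: 7.85
tcp_pos: [0.4826, 0.322, 0.0216]
orientation: [1.314, -1.847, 0.683]
contact_force: [0.1, 0.4, -0.6]
grip_width: 0.0858
gripper_force: 0.0
```

```bash
python3 - <<'E'
from h import *
print(T(),r.get_obs()["joints"],r.get_obs()["contact_force"])
E
```

```text
[[-0.1863 -0.9444 -0.271   0.4826]
 [-0.5411  0.3288 -0.774   0.322 ]
 [ 0.82    0.0025 -0.5723  0.0216]
 [ 0.      0.      0.      1.    ]] [-0.787   1.0732 -0.124   1.3241  0.3825  1.6948  1.7594] [ 0.1191  0.4498 -0.6411]
```

Emit:
servo_tool(
  commands=[
    [[0,0,0],[0,0,0]],
    [[0,0,0],[0,0,0]],
    [[0,0,0],[0,0,0]],
    [[0,0,0],[0,0,0]],
    [[0,0,0],[0,0,0]],
    [[0,0,0],[0,0,0]],
    [[0,0,0],[0,0,0]],
    [[0,0,0],[0,0,0]],
  ],
  claw=1,
  squeeze=50,
)

```text
clock: 8.65
tcp_pos: [0.4826, 0.3217, 0.0218]
orientation: [1.314, -1.846, 0.683]
contact_force: [1.1, 2.8, 5.6]
grip_width: 0.0507
gripper_force: 52.6
```

```bash
python3 - <<'E'
from h import *
M=T();print(M); np.save("graspA.npy",M)
im,d=r.grab_frame("wrist"); save("w2.png",im)
E
```

```text
[[-0.1861 -0.9444 -0.2711  0.4826]
 [-0.5409  0.3289 -0.7742  0.3217]
 [ 0.8203  0.0026 -0.572   0.0218]
 [ 0.      0.      0.      1.    ]]
```

View pics/w2.png

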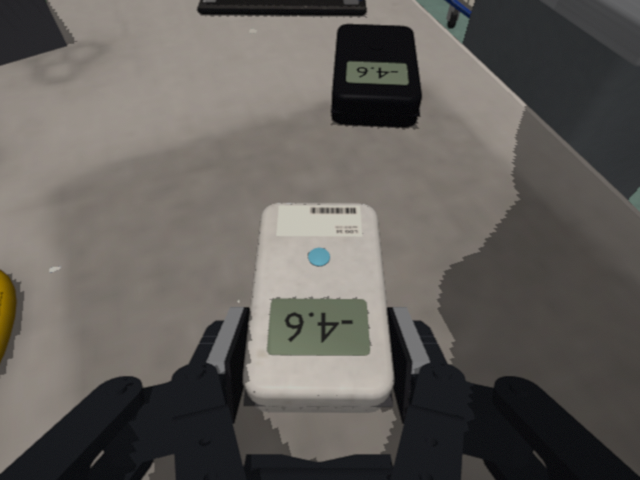

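Emit:
servo_tool(
  commands=[
    [[0.08,0,-0.057],[0,0,0]],
    [[0.2,0,-0.14],[0,0,0]],
    [[0.36,0,-0.25],[0,0,0]],
    [[0.52,0,-0.36],[0,0,0]],
    [[0.65,0,-0.46],[0,0,0]],
    [[0.65,0,-0.46],[0,0,0]],
  ],
)

```text
clock: 9.3
tcp_pos: [0.4853, 0.3244, 0.2251]
orientation: [1.319, -1.857, 0.682]
contact_force: [0.1, -1.4, -0.1]
grip_width: 0.0508
gripper_force: 52.5
```

```bash
cat >> ik.py <<'E'
def slot(sx,up,M,Lc,f,dy=0.,dock=None):
    "tool goal for a logger gripped at tool pose M while flat at centre Lc, tilt dir f (deg)"
    Lf=frame([*Lc,.0105],f); Q=np.eye(4); Q[:3,0]=[0,0,-1]; Q[:3,2]=[-1,0,0]; Q[:3,1]=[0,-1,0]; Q[:3,3]=[sx,dy,.008+.043+up]
    return (DOCK if dock is None else dock)@Q@np.linalg.inv(Lf)@M
E
python3 - <<'E'
from ik import *
z=np.load("top0.npz"); P=cloud("top",z["d"]); q=P.reshape(-1,3)
L=(q-DOCK[:3,3])@DOCK[:3,:3]
k=(abs(L[:,0]-.004)<.08)&(abs(L[:,1])<.075)&(z["d"].ravel()>0); L=L[k]
b=L[(abs(L[:,2]-.046)<.004)]
for x0 in np.arange(-.066,.076,.006):
    s=L[(abs(L[:,0]-x0)<.003)&(abs(L[:,1])<.02)]; t=L[(abs(L[:,0]-x0)<.003)&(abs(L[:,2]-.046)<.005)]
    print(round(x0,3),len(s),np.median(s[:,2]).round(3) if len(s) else None,(np.percentile(t[:,1],[1,99]).round(4)) if len(t) else None)
low=L[(L[:,2]<.036)&(abs(L[:,1])<.04)&(L[:,0]>-.045)&(L[:,0]<.045)]
for a,c in((-.045,.002),(.002,.045)):
    m=low[(low[:,0]>a)&(low[:,0]<c)]; print(len(m),m.min(0),m.max(0))
M=T(); print(M); gA=np.load("graspA.npy")
hov=slot(.023,.1,gA,(.4734,.296),251); print(hov); cmd(hov,M)
e,qq=ik(hov); print(e,qq,r.get_obs()["joints"])
E
```

```text
-0.066 35 -0.0 None
-0.06 74 0.004 [-0.0481  0.0504]
-0.054 56 0.045 [-0.0539  0.053 ]
-0.048 40 0.046 [-0.053   0.0536]
-0.042 35 0.046 [-0.0528  0.0545]
-0.036 7 0.038 [-0.0542  0.0537]
-0.03 21 0.009 [-0.0528  0.0538]
-0.024 39 0.008 [-0.0543  0.0539]
-0.018 37 0.007 [-0.0535  0.0547]
-0.012 91 0.033 [-0.0543  0.0533]
-0.006 39 0.046 [-0.0529  0.0522]
-0.0 32 0.045 [-0.0544  0.0535]
0.006 6 0.04 [-0.054   0.0545]
0.012 18 0.009 [-0.054   0.0534]
0.018 37 0.008 [-0.0546  0.0547]
0.024 34 0.008 [-0.0533  0.0531]
0.03 96 0.031 [-0.0541  0.0542]
0.036 38 0.045 [-0.053   0.0536]
0.042 39 0.045 [-0.0544  0.0537]
0.048 102 0.199 [-0.0537  0.0527]
0.054 135 0.173 [-0.0531  0.054 ]
0.06 147 0.077 [-0.0514  0.053 ]
0.066 90 0.091 [-0.0446  0.0389]
0.072 0 None None
206 [-0.0334 -0.0276  0.0024] [-0.0116  0.0266  0.0356]
206 [ 0.009  -0.0276  0.0026] [0.0303 0.0272 0.0359]
[[-0.1923 -0.9445 -0.2664  0.4853]
 [-0.5475  0.3286 -0.7696  0.3244]
 [ 0.8144 -0.0021 -0.5803  0.2251]
 [ 0.      0.      0.      1.    ]]
[[-0.7873 -0.2831  0.5478  0.6588]
 [-0.2303  0.9591  0.1647  0.0004]
 [-0.572   0.0035 -0.8203  0.1783]
 [ 0.      0.      0.      1.    ]]
shift [ 0.4238 -1.0811  0.9211] turn [-0.1171 -0.9119  0.6551] rows>= 11.828505574149515
4.0967150692951305e-09 [ 0.7568  0.5534 -0.8901  2.0587  0.9432  0.2148  1.0588] [-0.8368  0.821  -0.0374  1.3122  0.3402  1.9139  1.8885]
```

```bash
python3 - <<'E'
from ik import *
M=T(); gA=np.load("graspA.npy")
w=slot(-.07,.13,gA,(.4734,.296),251); cmd(w,M)
H=M.copy(); H[:3,3]=w[:3,3]*.7+M[:3,3]*.3; rv=R.from_matrix(M[:3,:3].T@w[:3,:3]).as_rotvec(); H[:3,:3]=w[:3,:3]; cmd(H,M)
print(ik(w))
E
```

```text
shift [ 0.6473 -0.7784  1.027 ] turn [-0.1171 -0.9119  0.6551] rows>= 11.828505574149515
shift [ 0.4531 -0.5449  0.7189] turn [-0.1171 -0.9119  0.6551] rows>= 11.828505574149515
(np.float64(2.3616362978040565e-10), array([ 1.2303,  0.6185, -1.3671,  2.2224,  1.1697,  0.3745,  0.9262]))
```

Emit:
servo_tool(
  commands=[
    [[0.03,-0.04,0.05],[-0.12,-0.91,0.655]],
    [[0.06,-0.08,0.1],[-0.12,-0.91,0.655]],
    [[0.1,-0.12,0.16],[-0.12,-0.91,0.655]],
    [[0.14,-0.17,0.22],[-0.12,-0.91,0.655]],
    [[0.18,-0.22,0.29],[-0.12,-0.91,0.655]],
    [[0.22,-0.27,0.36],[-0.12,-0.91,0.655]],
    [[0.26,-0.32,0.42],[-0.12,-0.91,0.655]],
    [[0.31,-0.37,0.48],[-0.12,-0.91,0.655]],
    [[0.35,-0.42,0.55],[-0.12,-0.91,0.655]],
    [[0.4,-0.48,0.62],[-0.12,-0.91,0.655]],
    [[0.45,-0.54,0.7],[-0.12,-0.91,0.655]],
    [[0.5,-0.6,0.8],[-0.12,-0.91,0.655]],
    [[0.56,-0.68,0.9],[-0.12,-0.91,0.655]],
    [[0.62,-0.75,0.98],[-0.12,-0.91,0.655]],
    [[0.65,-0.78,1.0],[-0.12,-0.91,0.655]],
    [[0.65,-0.78,1.0],[-0.12,-0.91,0.655]],
  ],
)

```text
clock: 10.9
tcp_pos: [0.5681, -0.0235, 0.2084]
orientation: [-0.364, 2.528, 0.113]
contact_force: [-0.0, 0.1, -0.7]
grip_width: 0.0509
gripper_force: 52.5
```

```bash
python3 - <<'E'
from ik import *
M=T(); gA=np.load("graspA.npy"); print(M,r.get_obs()["joints"])
w=slot(-.07,.13,gA,(.4734,.296),251); cmd(w,M)
im,d=r.grab_frame("wrist"); save("w3.png",im); np.savez("w3.npz",im=im,d=d,M=M)
E
```

```text
[[-0.7963 -0.2824  0.535   0.5681]
 [-0.2337  0.9593  0.1585 -0.0235]
 [-0.5579  0.0012 -0.8299  0.2084]
 [ 0.      0.      0.      1.    ]] [ 0.0463  0.1767 -0.0231  2.2476 -0.8551  0.224   2.6746]
shift [-0.0022 -0.0099  0.002 ] turn [-0.0015 -0.0108  0.0004] rows>= 0.11465743555880661
```

View pics/w3.png

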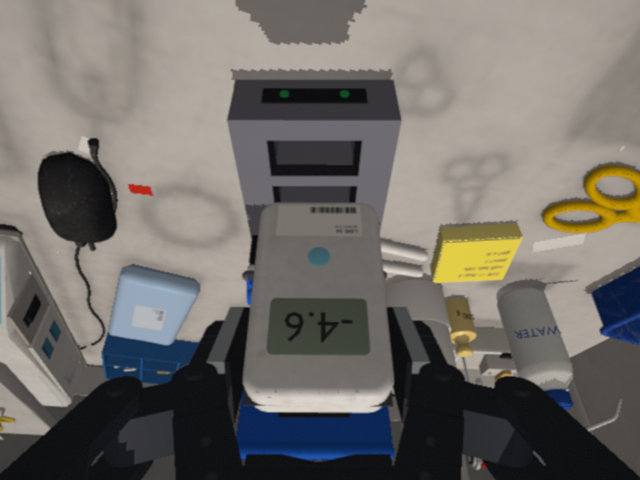

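```bash
cat > patch.py <<'E'
s=open("k.py").read()
s=s.replace("def fk(","""D+=[([-.7238,.3113,.0935,1.9323,-.1043,.8414,.6069],(.4722,.2973,.2028),(.616,3.074,.122)),
([-.8184,1.0161,-.1197,1.1903,.366,1.8754,1.8047],(.4991,.3691,.115),(1.312,-1.851,.687)),
([-.787,1.0732,-.124,1.3241,.3825,1.6948,1.7594],(.4826,.322,.0216),(1.314,-1.847,.683)),
([-.8368,.821,-.0374,1.3122,.3402,1.9139,1.8885],(.4853,.3244,.2251),(1.319,-1.857,.682)),
([.0463,.1767,-.0231,2.2476,-.8551,.224,2.6746],(.5681,-.0235,.2084),(-.364,2.528,.113))]
def fk(""",1).replace('print(best);','print(best); print(np.array(res(best[2],best[1])).reshape(-1,6)*1e3);')
open("k.py","w").write(s)
E
python3 patch.py; python3 k.py
cat > sim.py <<'E'
from ik import *
LO=np.array([-2.96,-.34,-1.41,.24,-1.37,.17,-2.96]);HI=np.array([2.96,2.1,1.46,2.44,4.51,1.92,2.96])
def step(q,G):
    for _ in range(4):
        M=fk(q,p,S); e=np.r_[G[:3,3]-M[:3,3],R.from_matrix(G[:3,:3]@M[:3,:3].T).as_rotvec()]
        J=np.zeros((6,7))
        for i in range(7):
            d=q.copy(); d[i]+=1e-5; N=fk(d,p,S); J[:,i]=np.r_[N[:3,3]-M[:3,3],R.from_matrix(N[:3,:3]@M[:3,:3].T).as_rotvec()]/1e-5
        dq=J.T@np.linalg.solve(J@J.T+1e-3*np.eye(6),e); q=np.clip(q+dq*min(1,.1/abs(dq).max()),LO+.003,HI-.003)
    return q
def path(q,G,n=20,hold=6):
    M=fk(q,p,S); rv=R.from_matrix(M[:3,:3].T@G[:3,:3]).as_rotvec()
    for i in range(1,n+hold+1):
        a=min(1,i/n); W=np.eye(4); W[:3,:3]=M[:3,:3]@R.from_rotvec(rv*a).as_matrix(); W[:3,3]=M[:3,3]*(1-a)+G[:3,3]*a
        q=step(q,W)
    N=fk(q,p,S); return q,np.linalg.norm(N[:3,3]-G[:3,3]),np.linalg.norm(R.from_matrix(N[:3,:3].T@G[:3,:3]).as_rotvec())
E
python3 - <<'E'
from sim import *
gA=np.load("graspA.npy"); w=slot(-.07,.13,gA,(.4734,.296),251)
print("replay",path(np.array([-.8368,.821,-.0374,1.3122,.3402,1.9139,1.8885]),w))
q0=r.get_obs()["joints"]
ok=slot(.02,.1,gA,(.4734,.296),251)
print("direct",path(q0,ok))
dx=DOCK[:3,0]
for roll in (-30,-15,15,30):
  for pitch in (0,20):
    for up in (0,.1):
      for ext in (0,.1):
        V=w.copy(); V[:3,:3]=R.from_rotvec(dx*np.radians(roll)).as_matrix()@w[:3,:3]@R.from_euler('y',pitch,degrees=True).as_matrix(); V[:3,3]+=[ext,0,up]
        q,e,a=path(q0,V); q2,e2,a2=path(q,w); q3,e3,a3=path(q2,ok,10); q4,e4,a4=path(q3,slot(.02,0,gA,(.4734,.296),251),10)
        print(roll,pitch,up,ext,"|",q[4:].round(2),round(e,3),round(a,2),"|",q2[4:].round(2),round(e2,3),round(a2,2),"|",q3[4:].round(2),round(e3,3),round(a3,2),"|",q4[4:].round(2),round(e4,3),round(a4,2))
E
```

```text
(np.float64(0.0016836413760593946), (-1, -1, -1, -1), array([-0.0838,  0.282 ,  0.5582,  0.4832,  0.3201, -0.0351,  0.005 ,
       -0.0264,  1.5055]))
[[ -2.6895   8.1327   3.9402   0.0106   0.0574   5.5273]
 [ -0.1159  -7.7114   2.0921 -14.232   -0.5988   1.215 ]
 [ -1.7803   2.0711  -5.7878 -14.2951  -0.4557   0.8998]
 [ 12.7153  11.8877   6.5341 -14.3703   0.0492   1.1703]
 [ -6.0962   9.6086  -0.7392  -0.2249  -1.9947   5.4564]
 [ -6.545    5.1991  -1.7401 -20.6467  -0.661   -5.2744]
 [ -9.895    8.7952  -2.3709 -20.6241  -0.7329  -5.3172]
 [-12.6542   0.5034  -4.7523 -20.5039  -0.5557  -4.9395]
 [ -3.5116  -1.7697   2.8239  14.1483   0.2889   1.2623]]
replay (array([ 0.139 ,  0.1958, -0.0814,  2.2334, -0.9994,  0.2745,  2.8541]), np.float64(1.3092278833360675e-16), np.float64(6.614173576963265e-16))
direct (array([ 0.0911,  0.3706, -0.1236,  2.0925, -0.9935,  0.1924,  2.8014]), np.float64(2.0014830212433605e-16), np.float64(2.9004050376866315e-16))
-30 0 0 0 | [1.25 0.17 0.54] 0.1 0.31 | [-1.    0.28  2.86] 0.0 0.0 | [-1.01  0.2   2.82] 0.0 0.0 | [-1.2   0.17  2.96] 0.09 0.35
-3
[... 3451 characters left out ...]
.2   0.17  2.96] 0.089 0.35
30 0 0.1 0.1 | [-0.98  0.95  2.57] 0.0 0.0 | [-1.01  0.28  2.86] 0.0 0.0 | [-1.03  0.2   2.83] 0.0 0.0 | [-1.2   0.17  2.96] 0.089 0.35
30 20 0 0 | [-0.71  1.07  2.5 ] 0.0 0.0 | [-1.01  0.28  2.86] 0.0 0.0 | [-1.03  0.2   2.83] 0.0 0.0 | [-1.2   0.17  2.96] 0.089 0.35
30 20 0 0.1 | [-0.7  1.1  2.4] 0.0 0.0 | [-1.01  0.28  2.86] 0.0 0.0 | [-1.02  0.2   2.83] 0.0 0.0 | [-1.2   0.17  2.96] 0.089 0.35
30 20 0.1 0 | [-0.65  1.23  2.36] 0.0 0.0 | [-1.02  0.28  2.86] 0.0 0.0 | [-1.04  0.21  2.84] 0.0 0.0 | [-1.2   0.17  2.96] 0.089 0.35
30 20 0.1 0.1 | [-0.66  1.26  2.29] 0.0 0.0 | [-1.01  0.28  2.86] 0.0 0.0 | [-1.03  0.2   2.83] 0.0 0.0 | [-1.2   0.17  2.96] 0.089 0.35
```

```bash
cat > patch.py <<'E'
s=open("k.py").read()
i=s.index("def fk("); j=s.index("def res(")
s=s[:i]+'''def fk(q,p,S):
    X=p; M=np.eye(4); o=X[9:]; q=np.array(q)
    def go(ax,a,t):
        nonlocal M
        B=np.eye(4); B[:3,:3]=R.from_euler(ax,a).as_matrix(); B[:3,3]=B[:3,:3]@np.array(t); M=M@B
    go('z',S[0]*q[0]+X[0],[0,0,X[1]]); go('y',q[1]+o[0],[X[5],0,0]); go('z',S[1]*q[2]+o[1],[0,0,X[2]])
    go('y',q[3]+o[2],[X[6],0,0]); go('z',S[2]*q[4]+o[3],[0,0,X[3]]); go('y',q[5]+o[4],[X[7],0,0]); go('z',S[3]*q[6]+X[8],[0,0,X[4]])
    return M
'''+s[j:]
i=s.index("    import itertools")
s=s[:i]+'''    S=(-1,-1,-1,-1); f=lambda x:np.r_[res(x,S),.003*x[9:],.003*x[5:8]]
    s=least_squares(f,[-.08,.28,.55,.48,.3,0,0,0,1.5,0,0,0,0,0])
    print(s.x); print(np.array(res(s.x,S)).reshape(-1,6)*1e3); np.savez("fk.npz",S=S,p=s.x)
'''
open("k.py","w").write(s)
E
python3 patch.py; python3 k.py
```

```text
[-0.0923  0.2913  0.5425  0.4817  0.312   0.0022  0.0052 -0.0283  1.5366
 -0.0499  0.018   0.0451 -0.0445  0.016 ]
[[  2.9039   5.8745   4.444    3.1157  -9.5091   6.7879]
 [ -4.7766  -1.575    1.5318  -9.02    -3.8927  -3.7917]
 [ -4.528    1.6519  -7.3818  -6.5274  -1.7842  -4.9788]
 [  7.1784   0.5587   1.7521  -9.276   -2.1119 -10.108 ]
 [ -3.4399   9.1231  -0.4555   7.13    -5.2735   3.7946]
 [ -1.0154   0.2246   0.816   -9.5719   4.8199   4.836 ]
 [ -4.4517   4.2661   0.0852  -8.8338   4.0972   2.4762]
 [ -5.6618  -2.4991  -3.084  -10.4581   5.9721   5.7566]
 [ -1.6397   2.2469   2.2921   9.6403   3.5933  -4.7729]]
```

```bash
cat >> sim.py <<'E'
def hold(xy,h,th,zc,along=.028,tz=.022,up=0.):
    "tool pose holding an upright logger centred at xy, its screen facing away from direction h; tool depression th"
    return slot(0,zc-.051+up,grasp((0,0),0,th,along,tz),(0,0),0,dock=frame([*xy,0],h))
E
python3 - <<'E'
from sim import *
q0=r.get_obs()["joints"]; print(q0)
for h in (-60,-90,-120,-150):
  for xy in ((.53,.15),(.56,.17)):
    U=hold(xy,h,55,.043,up=.12); q,e,a=path(q0,U); q2,e2,a2=path(q,hold(xy,h,55,.043),10)
    V=hold(xy,h,72,.043,.026,.022,.05); q3,e3,a3=path(q2,V,10); q4,e4,a4=path(q3,hold(xy,h,72,.043,.026,.022),10)
    print(h,xy,q.round(2),round(e,3),"|",q2.round(2),round(e2,3),"|",q4.round(2),round(e4,3))
    q5,e5,a5=path(q4,hold(xy,h,72,.043,.026,.022,.12)); tgt=(DOCK@[.02,0,0,1])[:2]
    q6,e6,a6=path(q5,hold(tgt,16.3,72,.051,.026,.022,.1),20); q7,e7,a7=path(q6,hold(tgt,16.3,72,.051,.026,.022),12)
    print("   ",q6.round(2),round(e6,3),round(a6,2),q7.round(2),round(e7,3),round(a7,3))
E
```

```text
[ 0.0578  0.1781 -0.0183  2.2443 -0.8574  0.2232  2.681 ]
-60 (0.53, 0.15) [-1.55  0.62  1.09  2.    0.13  0.75 -0.1 ] 0.0 | [-1.42  0.81  0.93  2.05  0.02  0.53 -0.14] 0.0 | [-1.13  0.63  0.72  2.05 -0.14  0.54  0.14] 0.0
    [-0.21  0.41  0.21  1.93 -0.37  0.53  2.13] 0.0 0.0 [-0.14  0.56  0.11  1.98 -0.48  0.33  2.24] 0.0 0.0
-60 (0.56, 0.17) [-1.53  0.71  1.11  1.92  0.01  0.78 -0.  ] 0.0 | [-1.42  0.88  0.96  1.97 -0.09  0.57 -0.04] 0.0 | [-1.16  0.7   0.77  1.97 -0.24  0.59  0.22] 0.0
    [-0.25  0.41  0.25  1.92 -0.4   0.53  2.15] 0.0 0.0 [-0.16  0.56  0.14  1.97 -0.52  0.33  2.27] 0.0 0.0
-90 (0.53, 0.15) [-1.44  0.8   1.12  1.78 -0.13  1.12 -0.3 ] 0.0 | [-1.36  0.95  0.99  1.83 -0.24  0.94 -0.32] 0.0 | [-1.21  0.78  0.9   1.92 -0.38  0.8  -0.14] 0.0
    [-0.26  0.41  0.26  1.92 -0.41  0.53  2.15] 0.0 0.0 [-0.17  0.56  0.15  1.97 -0.53  0.33  2.28] 0.0 0.0
-90 (0.56, 0.17) [-1.41  0.87  1.14  1.69 -0.19  1.16 -0.25] 0.0 | [-1.35  1.01  1.02  1.74 -0.29  1.   -0.28] 0.0 | [-1.22  0.84  0.93  1.83 -0.44  0.86 -0.11] 0.0
    [-0.28  0.41  0.29  1.92 -0.43  0.54  2.17] 0.0 0.0 [-
[... 445 characters left out ...]
.2   0.97  1.06  1.72 -0.63  1.12 -0.43] 0.0
    [-0.32  0.42  0.33  1.92 -0.46  0.54  2.2 ] 0.0 0.0 [-0.22  0.57  0.21  1.97 -0.6   0.35  2.34] 0.0 0.0
-150 (0.53, 0.15) [-1.13  1.01  1.2   1.49 -0.53  1.7  -0.84] 0.0 | [-1.09  1.14  1.11  1.54 -0.64  1.56 -0.83] 0.0 | [-1.17  1.02  1.16  1.74 -0.78  1.27 -0.75] 0.0
    [-0.33  0.42  0.35  1.92 -0.47  0.55  2.2 ] 0.0 0.0 [-0.23  0.57  0.22  1.97 -0.61  0.35  2.35] 0.0 0.0
-150 (0.56, 0.17) [-1.09  1.06  1.2   1.39 -0.57  1.76 -0.85] 0.0 | [-1.07  1.18  1.12  1.44 -0.67  1.62 -0.85] 0.0 | [-1.15  1.07  1.16  1.65 -0.81  1.33 -0.77] 0.0
    [-0.35  0.42  0.38  1.92 -0.49  0.55  2.22] 0.0 0.0 [-0.25  0.57  0.25  1.97 -0.64  0.36  2.37] 0.0 0.0
```

```bash
python3 - <<'E'
from sim import *
gA=np.load("graspA.npy"); F=frame([.53,.15,0],-60); M=T()
U=slot(0,-.008+.1,gA,(.4734,.296),251,dock=F); print(U); cmd(U,M)
cmd(slot(0,-.008+.003,gA,(.4734,.296),251,dock=F),U)
E
```

```text
[[-0.4102  0.8647  0.2897  0.5241]
 [ 0.7103  0.5022 -0.4932  0.1597]
 [-0.572   0.0035 -0.8203  0.1703]
 [ 0.      0.      0.      1.    ]]
shift [0.0604 0.792  0.1449] turn [ 0.472  -0.0082  0.6936] rows>= 8.790396241878698
shift [ 0.2219 -0.0013  0.3183] turn [-0. -0.  0.] rows>= 1.94
```

Emit:
servo_tool(
  commands=[
    [[0,0.08,0],[0.47,-0.01,0.695]],
    [[0,0.16,0],[0.47,-0.01,0.695]],
    [[0,0.25,0],[0.47,-0.01,0.695]],
    [[0,0.34,0],[0.47,-0.01,0.695]],
    [[0.02,0.44,0.04],[0.47,-0.01,0.695]],
    [[0.03,0.54,0.06],[0.47,-0.01,0.695]],
    [[0.04,0.64,0.1],[0.47,-0.01,0.695]],
    [[0.05,0.74,0.13],[0.47,-0.01,0.695]],
    [[0.06,0.79,0.145],[0.47,-0.01,0.695]],
    [[0.06,0.79,0.145],[0.47,-0.01,0.695]],
    [[0.06,0.79,0.145],[0.47,-0.01,0.695]],
    [[0.06,0.79,0.145],[0.47,-0.01,0.695]],
  ],
)

```text
clock: 12.15
tcp_pos: [0.5201, 0.1733, 0.1703]
orientation: [0.74, 2.493, -0.24]
contact_force: [0.0, -1.2, -1.1]
grip_width: 0.0506
gripper_force: 52.5
```

```bash
python3 - <<'E'
from sim import *
gA=np.load("graspA.npy"); F=frame([.53,.15,0],-60); M=T(); print(M,r.get_obs()["joints"])
cmd(slot(0,-.008+.002,gA,(.4734,.296),251,dock=F),M)
E
```

```text
[[-0.7131  0.5506  0.434   0.5201]
 [ 0.4576  0.8345 -0.3069  0.1733]
 [-0.5312 -0.0202 -0.847   0.1703]
 [ 0.      0.      0.      1.    ]] [-1.6834  0.9274  1.4407  2.197  -0.83    0.5892  1.1788]
shift [ 0.1721 -0.0289  0.3557] turn [ 0.1497 -0.0281  0.2532] rows>= 3.095772846490369
```

Emit:
servo_tool(
  commands=[
    [[0,0,0],[0.15,-0.03,0.25]],
    [[0,0,0],[0.15,-0.03,0.25]],
    [[0,0,0],[0.15,-0.03,0.25]],
    [[0,0,0],[0.15,-0.03,0.25]],
    [[0,0,0],[0.15,-0.03,0.25]],
    [[0,0,0],[0.15,-0.03,0.25]],
  ],
)

```text
clock: 12.75
tcp_pos: [0.5208, 0.1678, 0.1715]
orientation: [1.288, 2.244, -0.398]
contact_force: [-0.8, -0.3, -1.4]
grip_width: 0.0514
gripper_force: 52.5
```

```bash
python3 - <<'E'
from sim import *
gA=np.load("graspA.npy"); F=frame([.53,.15,0],-60); M=T(); print(M,r.get_obs()["joints"])
cmd(slot(0,-.008+.004,gA,(.4734,.296),251,dock=F),M)
E
```

```text
[[-0.4144  0.8629  0.2893  0.5208]
 [ 0.7108  0.5054 -0.4893  0.1678]
 [-0.5684  0.0029 -0.8227  0.1715]
 [ 0.      0.      0.      1.    ]] [-1.6298  1.0591  1.4402  2.0528 -0.6242  0.8316  0.5648]
shift [ 0.1923 -0.0062  0.3397] turn [ 0.001  -0.0028  0.0021] rows>= 1.9519210690826665
```

Emit:
servo_tool(
  commands=[
    [[0.05,0,0.09],[0,0,0]],
    [[0.1,0,0.18],[0,-0.003,0.002]],
    [[0.14,-0.003,0.26],[0,-0.003,0.002]],
    [[0.17,-0.006,0.31],[0,-0.003,0.002]],
    [[0.192,-0.006,0.34],[0,-0.003,0.002]],
    [[0.192,-0.006,0.34],[0,-0.003,0.002]],
    [[0.192,-0.006,0.34],[0,-0.003,0.002]],
  ],
)

```text
clock: 13.45
tcp_pos: [0.5252, 0.1607, 0.0753]
orientation: [1.289, 2.236, -0.398]
contact_force: [-0.4, -0.1, -0.4]
grip_width: 0.0509
gripper_force: 52.6
```

```bash
python3 - <<'E'
from sim import *
gA=np.load("graspA.npy"); F=frame([.53,.15,0],-60); M=T(); print(M,r.get_obs()["joints"],r.get_obs()["contact_force"])
cmd(slot(0,-.008,gA,(.4734,.296),251,dock=F),M)
E
```

```text
[[-0.4088  0.8645  0.2926  0.5252]
 [ 0.7104  0.5026 -0.4926  0.1607]
 [-0.5729  0.0065 -0.8196  0.0753]
 [ 0.      0.      0.      1.    ]] [-1.556   1.1423  1.2593  2.0906 -0.749   0.6733  0.5573] [-0.4073 -0.1484 -0.3964]
shift [ 0.0105 -0.0062  0.0169] turn [ 0.0017  0.0007 -0.0008] rows>= 0.10410664647317593
```

Lower 6 mm to contact, then open.

Emit:
servo_tool(
  commands=[
    [[0.006,-0.003,0.008],[0.002,0,0]],
    [[0.01,-0.006,0.0165],[0.002,0,0]],
    [[0.012,-0.006,0.02],[0.002,0,0]],
    [[0.012,-0.006,0.02],[0.002,0,0]],
  ],
)

```text
clock: 13.85
tcp_pos: [0.5249, 0.1597, 0.0712]
orientation: [1.29, 2.235, -0.401]
contact_force: [-7.4, 5.6, 18.5]
grip_width: 0.051
gripper_force: 54.7
```

```bash
python3 - <<'E'
from sim import *
o=r.get_obs();print(o["tcp_pos"],o["contact_force"],o["moment"])
E
```

```text
[0.5249 0.1597 0.0712] [-7.4098  5.6451 18.451 ] [-0.5624  1.0602 -0.6029]
```

Emit:
servo_tool(
  commands=[
    [[-0.002,0,-0.003],[0,0,0]],
    [[-0.002,0,-0.003],[0,0,0]],
    [[-0.002,0,-0.003],[0,0,0]],
  ],
)

```text
clock: 14.15
tcp_pos: [0.5247, 0.1599, 0.0713]
orientation: [1.29, 2.236, -0.401]
contact_force: [-3.9, 4.0, 10.3]
grip_width: 0.0509
gripper_force: 53.8
```

Emit:
servo_tool(
  commands=[
    [[0,0,0],[0,0,0]],
    [[0,0,0],[0,0,0]],
    [[0,0,0],[0,0,0]],
    [[0,0,0],[0,0,0]],
    [[0,0,0],[0,0,0]],
    [[0,0,-0.1],[0,0,0]],
    [[0,0,-0.2],[0,0,0]],
    [[0,0,-0.28],[0,0,0]],
    [[0,0,-0.28],[0,0,0]],
  ],
  claw=0,
)

```text
clock: 15.05
tcp_pos: [0.5043, 0.196, 0.1284]
orientation: [1.289, 2.237, -0.399]
contact_force: [-0.1, 0.6, -0.2]
grip_width: 0.0852
gripper_force: 0.0
```

```bash
python3 - <<'E'
from sim import *
M=T(); print(M,r.get_obs()["joints"])
im,d=r.grab_frame("wrist"); save("w4.png",im)
P=cloud("wrist",d,M); k=(d>0)&(abs(P[...,0]-.53)<.06)&(abs(P[...,1]-.15)<.06)&(P[...,2]>.03)&(P[...,2]<.1)
q=P[k]; t=q[q[:,2]>.078]; print(len(q),len(t),q[:,2].max(),cv2.minAreaRect((t[:,:2]*1000).astype(np.float32)))
f=q[(q[:,2]<.075)]; F=frame([.53,.15,0],-60); L=(q-F[:3,3])@F[:3,:3]; print(np.percentile(L,[1,50,99],axis=0))
V=hold((.53,.15),-60,72,.043,.027,.022,.05); W=hold((.53,.15),-60,72,.043,.027,.022); cmd(V,M); cmd(W,V); print(W)
E
```

```text
[[-0.4095  0.8642  0.2922  0.5043]
 [ 0.7101  0.5031 -0.4927  0.196 ]
 [-0.5728  0.0057 -0.8197  0.1284]
 [ 0.      0.      0.      1.    ]] [-1.6634  1.115   1.3715  2.0641 -0.6716  0.8073  0.4992]
9974 2803 0.08549424968529645 ((531.1062622070312, 151.81056213378906), (52.12894821166992, 21.82830810546875), 30.224943161010742)
[[-0.0114 -0.0234  0.0309]
 [-0.0099  0.0017  0.0655]
 [ 0.0078  0.027   0.0848]]
shift [-0.1158 -0.0035  0.122 ] turn [0.0043 0.1883 0.0004] rows>= 1.9732715323802354
shift [0.0618 0.     0.1902] turn [-0. -0.  0.] rows>= 1.0000000000000004
[[-0.4755  0.866   0.1545  0.5242]
 [ 0.8236  0.5    -0.2676  0.16  ]
 [-0.309   0.     -0.9511  0.07  ]
 [ 0.      0.      0.      1.    ]]
```

View pics/w4.png

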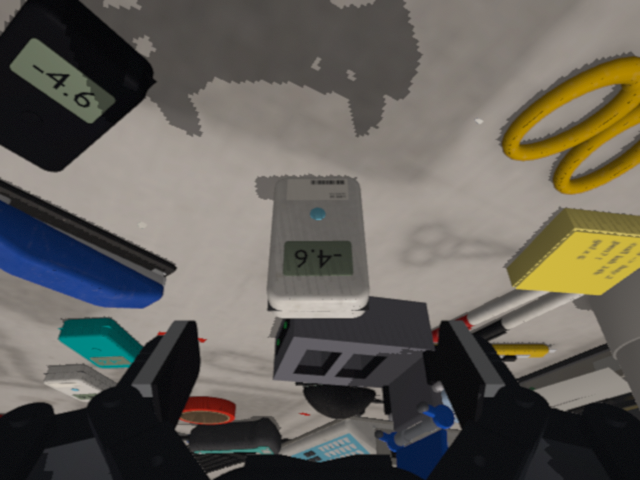

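```bash
python3 - <<'E'
from sim import *
M=T()
V=hold((.5305,.151),-60,72,.043,.027,.012,.05); W=hold((.5305,.151),-60,72,.043,.027,.012); cmd(V,M); cmd(W,V); cmd(W,M); print(W)
E
```

```text
shift [-0.1469  0.0036  0.1384] turn [0.0032 0.1882 0.0002] rows>= 1.9720449565033606
shift [0.0618 0.     0.1902] turn [-0. -0.  0.] rows>= 0.9999999999999996
shift [-0.0323  0.0027  0.3023] turn [0.0032 0.1882 0.0002] rows>= 1.9720449565033606
[[-0.4755  0.866   0.1545  0.5297]
 [ 0.8236  0.5    -0.2676  0.1523]
 [-0.309   0.     -0.9511  0.07  ]
 [ 0.      0.      0.      1.    ]]
```

Emit:
servo_tool(
  commands=[
    [[-0.1,0.003,0.06],[0.003,0.188,0]],
    [[-0.147,0.003,0.138],[0.003,0.188,0]],
    [[-0.147,0.003,0.138],[0.003,0.188,0]],
    [[-0.147,0.003,0.138],[0.003,0.188,0]],
    [[-0.1,0.003,0.2],[0.003,0.188,0]],
    [[-0.06,0.003,0.26],[0.003,0.188,0]],
    [[-0.032,0.003,0.302],[0.003,0.188,0]],
    [[-0.032,0.003,0.302],[0.003,0.188,0]],
    [[-0.032,0.003,0.302],[0.003,0.188,0]],
  ],
)

```text
clock: 16.0
tcp_pos: [0.5291, 0.1519, 0.0695]
orientation: [1.43, 2.477, -0.23]
contact_force: [-0.7, -0.7, 0.3]
grip_width: 0.0856
gripper_force: 0.0
```

Emit:
servo_tool(
  commands=[
    [[0,0,0],[0,0,0]],
    [[0,0,0],[0,0,0]],
    [[0,0,0],[0,0,0]],
    [[0,0,0],[0,0,0]],
    [[0,0,0],[0,0,0]],
    [[0,0,0],[0,0,0]],
    [[0,0,0],[0,0,0]],
    [[0,0,0],[0,0,0]],
  ],
  claw=1,
  squeeze=50,
)

```text
clock: 16.8
tcp_pos: [0.5298, 0.1516, 0.0704]
orientation: [1.432, 2.476, -0.227]
contact_force: [-1.6, 2.0, 6.7]
grip_width: 0.0514
gripper_force: 51.5
```

```bash
python3 - <<'E'
from sim import *
M=T(); np.save("standA.npy",M); print(M,r.get_obs()["joints"])
# logger frame (upright) at regrasp
Lw=frame([.5305,.151,.043],-60); G=np.linalg.inv(Lw)@M
def tgt(sx,up): return DOCK@frame([sx,0,.051+up],0)@G
w=tgt(-.07,.12); cmd(w,M); cmd(tgt(.02,.1),w); cmd(tgt(.02,0),tgt(.02,.1))
q,e,a=path(r.get_obs()["joints"],w); print(q,e,a); q,e,a=path(q,tgt(.02,.1)); print(q,e,a); print(path(q,tgt(.02,0)))
E
```

```text
[[-0.4744  0.8667  0.1542  0.5298]
 [ 0.8242  0.4988 -0.2681  0.1516]
 [-0.3093 -0.0001 -0.951   0.0704]
 [ 0.      0.      0.      1.    ]] [-1.3494  0.9173  1.1421  2.0785 -0.8156  0.7085  0.7566]
shift [-0.8277 -0.1754 -0.2691] turn [-0.2622 -0.0001 -0.8062] rows>= 8.882421420256108
shift [-0.3176  0.0005  0.1874] turn [-0. -0. -0.] rows>= 1.8439088914585788
shift [0.1237 0.     0.3804] turn [-0. -0. -0.] rows>= 1.9999999999999991
[-0.679   0.3297  0.7846  2.062  -0.6196  0.5955  2.3917] 2.0816681711721685e-17 1.245515563652593e-16
[-0.6218  0.4984  0.7101  1.8932 -0.7189  0.6332  2.3952] 1.321837661387452e-16 1.2340083385284815e-16
(array([-0.4956,  0.629 ,  0.5471,  1.9391, -0.9245,  0.4704,  2.588 ]), np.float64(5.589606376962134e-17), np.float64(1.783967389978463e-16))
```

Emit:
servo_tool(
  commands=[
    [[-0.04,0,-0.12],[0,0,0]],
    [[-0.1,0,-0.28],[0,0,0]],
    [[-0.13,0,-0.42],[0,0,-0.1]],
    [[-0.2,-0.02,-0.48],[-0.26,0,-0.806]],
    [[-0.3,-0.04,-0.46],[-0.26,0,-0.806]],
    [[-0.4,-0.06,-0.44],[-0.26,0,-0.806]],
    [[-0.5,-0.08,-0.4],[-0.26,0,-0.806]],
    [[-0.6,-0.11,-0.36],[-0.26,0,-0.806]],
    [[-0.7,-0.14,-0.32],[-0.26,0,-0.806]],
    [[-0.8,-0.17,-0.28],[-0.26,0,-0.806]],
    [[-0.83,-0.175,-0.27],[-0.26,0,-0.806]],
    [[-0.83,-0.175,-0.27],[-0.26,0,-0.806]],
    [[-0.83,-0.175,-0.27],[-0.26,0,-0.806]],
    [[-0.83,-0.175,-0.27],[-0.26,0,-0.806]],
    [[-0.83,-0.175,-0.27],[-0.26,0,-0.806]],
  ],
)

```text
clock: 18.3
tcp_pos: [0.5793, -0.022, 0.1978]
orientation: [-0.4, 2.805, 0.059]
contact_force: [-0.6, 0.3, -0.6]
grip_width: 0.0514
gripper_force: 53.0
```

```bash
cat >> sim.py <<'E'
def tgtA(sx,up,dy=0.):
    return DOCK@frame([sx,dy,.051+up],0)@np.linalg.inv(frame([.5305,.151,.043],-60))@np.load("standA.npy")
E
python3 - <<'E'
from sim import *
M=T(); print(M,r.get_obs()["joints"]); cmd(tgtA(-.07,.12),M); cmd(tgtA(.02,.1),M)
im,d=r.grab_frame("wrist"); np.savez("w5.npz",im=im,d=d,M=M)
P=cloud("wrist",d,M); L=(P-DOCK[:3,3])@DOCK[:3,:3]; L=L[(d>0)]
b=L[(abs(L[:,2]-.046)<.004)&(abs(L[:,0]-.004)<.08)&(abs(L[:,1])<.075)]
print(len(b),np.percentile(b,[.5,99.5],axis=0)); print(cv2.minAreaRect((b[:,:2]*1000).astype(np.float32)))
low=L[(L[:,2]<.034)&(L[:,2]>.003)&(abs(L[:,1])<.04)&(L[:,0]>-.045)&(L[:,0]<.045)]
for a,c in((-.045,-.001),(-.001,.045)):
    m=low[(low[:,0]>a)&(low[:,0]<c)]; print(len(m),np.percentile(m,[1,99],axis=0) if len(m) else '')
E
```

```text
[[-0.9141 -0.2791  0.2943  0.5793]
 [-0.2666  0.9602  0.0828 -0.022 ]
 [-0.3057 -0.0027 -0.9521  0.1978]
 [ 0.      0.      0.      1.    ]] [-0.6159  0.3099  0.7067  2.089  -0.5552  0.58    2.3244]
shift [-0.0008 -0.0033 -0.0021] turn [-0.0016 -0.0024  0.0004] rows>= 0.030756444704681116
shift [-0.3191 -0.0025  0.1841] turn [-0.0016 -0.0024  0.0004] rows>= 1.8422623374848979
6988 [[-0.0574 -0.0558  0.0423]
 [ 0.0354  0.0538  0.046 ]]
((-6.802845001220703, -1.0175399780273438), (102.37178802490234, 110.26006317138672), 0.11216645687818527)
1595 [[-0.0279 -0.0285  0.0053]
 [-0.012   0.0265  0.0317]]
0
```

Emit:
servo_tool(
  commands=[
    [[-0.1,0,0.06],[0,-0.002,0]],
    [[-0.2,-0.002,0.115],[0,-0.002,0]],
    [[-0.27,-0.002,0.155],[0,-0.002,0]],
    [[-0.318,-0.004,0.184],[0,-0.002,0]],
    [[-0.318,-0.004,0.184],[0,-0.002,0]],
    [[-0.318,-0.004,0.184],[0,-0.002,0]],
  ],
)

```text
clock: 18.95
tcp_pos: [0.6653, 0.0007, 0.1783]
orientation: [-0.398, 2.802, 0.058]
contact_force: [-0.1, -0.7, -1.0]
grip_width: 0.0511
gripper_force: 53.1
```

```bash
python3 - <<'E'
from sim import *
M=T(); print(M[:3,3],r.get_obs()["joints"]); cmd(tgtA(.0195,.05,-.0005),M); cmd(tgtA(.0195,.03,-.0005),M)
E
```

```text
[0.6653 0.0007 0.1783] [-0.5504  0.4776  0.6392  1.9141 -0.6494  0.6173  2.3401]
shift [0.0593 0.0047 0.1909] turn [-0.002  -0.0007 -0.0001] rows>= 0.99957405680558
shift [0.0839 0.0049 0.267 ] turn [-0.002  -0.0007 -0.0001] rows>= 1.399493142722683
```

Emit:
servo_tool(
  commands=[
    [[0.03,0.005,0.08],[-0.002,0,0]],
    [[0.059,0.005,0.19],[-0.002,0,0]],
    [[0.066,0.005,0.21],[-0.002,0,0]],
    [[0.073,0.005,0.23],[-0.002,0,0]],
    [[0.079,0.005,0.25],[-0.002,0,0]],
    [[0.084,0.005,0.267],[-0.002,0,0]],
    [[0.084,0.005,0.267],[-0.002,0,0]],
  ],
)

```text
clock: 19.65
tcp_pos: [0.6659, 0.0007, 0.1099]
orientation: [-0.397, 2.801, 0.064]
contact_force: [-5.0, -2.1, 6.5]
grip_width: 0.0514
gripper_force: 54.2
```

```bash
python3 - <<'E'
from sim import *
M=T(); o=r.get_obs(); print(M[:3,3],o["contact_force"],o["moment"]); cmd(tgtA(.0195,.01,-.0005),M); cmd(tgtA(.0195,.0,-.0005),M)
E
```

```text
[0.6659 0.0007 0.1099] [-4.9781 -2.109   6.49  ] [-0.4144  1.4389  0.0028]
shift [0.0264 0.0045 0.0818] turn [ 0.0001  0.0001 -0.001 ] rows>= 0.43049050529069377
shift [0.0388 0.0045 0.1199] turn [ 0.0001  0.0001 -0.001 ] rows>= 0.6303021214432533
```

```bash
python3 - <<'E'
from sim import *
M=T(); cmd(tgtA(.0165,.025,-.0005),M);cmd(tgtA(.0165,.01,-.0005),M); cmd(tgtA(.0165,.0,-.0005),M)
E
```

```text
shift [0.0193 0.0045 0.021 ] turn [ 0.0001  0.0001 -0.001 ] rows>= 0.14447060399117626
shift [0.0379 0.0044 0.0781] turn [ 0.0001  0.0001 -0.001 ] rows>= 0.4345224840479695
shift [0.0502 0.0044 0.1161] turn [ 0.0001  0.0001 -0.001 ] rows>= 0.6330627759500999
```

Emit:
servo_tool(
  commands=[
    [[0.01,0.003,0.003],[0,0,0]],
    [[0.019,0.003,0.021],[0,0,0]],
    [[0.022,0.003,0.03],[0,0,0]],
    [[0.026,0.003,0.04],[0,0,0]],
    [[0.026,0.003,0.04],[0,0,0]],
  ],
)

```text
clock: 20.15
tcp_pos: [0.6632, 0.0021, 0.0968]
orientation: [-0.399, 2.802, 0.064]
contact_force: [-0.4, 0.3, -0.9]
grip_width: 0.051
gripper_force: 53.7
```

```bash
python3 - <<'E'
from sim import *
M=T(); o=r.get_obs(); print(M[:3,3],o["contact_force"],o["moment"]); cmd(tgtA(.0165,.01,-.0005),M); cmd(tgtA(.0165,.0,-.0005),M)
E
```

```text
[0.6632 0.0021 0.0968] [-0.379   0.3108 -0.8659] [-0.1183  0.3679  0.0122]
shift [ 0.0132 -0.0036  0.0309] turn [ 0.0002 -0.0002 -0.0001] rows>= 0.16905613733429548
shift [ 0.0255 -0.0036  0.069 ] turn [ 0.0002 -0.0002 -0.0001] rows>= 0.36819912943048466
```

Emit:
servo_tool(
  commands=[
    [[0.006,0,0.018],[0,0,0]],
    [[0.012,0,0.036],[0,0,0]],
    [[0.018,0,0.054],[0,0,0]],
    [[0.021,0,0.063],[0,0,0]],
    [[0.024,0,0.072],[0,0,0]],
    [[0.024,0,0.072],[0,0,0]],
  ],
)

```text
clock: 20.75
tcp_pos: [0.6635, 0.0017, 0.0785]
orientation: [-0.398, 2.801, 0.064]
contact_force: [1.2, 1.0, -0.1]
grip_width: 0.051
gripper_force: 53.6
```

```bash
python3 - <<'E'
from sim import *
M=T(); o=r.get_obs(); print(M[:3,3],o["contact_force"],o["moment"],o["joints"]); cmd(tgtA(.0165,.0,-.0005),M)
E
```

```text
[0.6635 0.0017 0.0785] [ 1.2286  1.0132 -0.1219] [0.005  0.2738 0.0301] [-0.4058  0.5975  0.4501  1.966  -0.825   0.4345  2.5142]
shift [ 0.0036 -0.0019 -0.0008] turn [ 0.0001  0.0005 -0.0004] rows>= 0.020833768463321474
```

Emit:
servo_tool(
  commands=[
    [[0.001,0,0.004],[0,0,0]],
    [[0.003,0,0.008],[0,0,0]],
    [[0.003,0,0.01],[0,0,0]],
    [[0.003,0,0.01],[0,0,0]],
  ],
)

```text
clock: 21.15
tcp_pos: [0.6639, 0.0017, 0.0783]
orientation: [-0.398, 2.798, 0.066]
contact_force: [-11.3, -0.1, 24.1]
grip_width: 0.0515
gripper_force: 57.0
```

```bash
python3 - <<'E'
from sim import *
M=T(); o=r.get_obs(); print(M[:3,3],o["contact_force"],o["moment"],o["joints"])
E
```

```text
[0.6639 0.0017 0.0783] [-11.3128  -0.1225  24.055 ] [0.2146 1.5764 0.2374] [-0.402   0.5972  0.4462  1.9662 -0.8288  0.4324  2.5187]
```

Emit:
servo_tool(
  commands=[
    [[-0.001,0,-0.007],[0,0,0]],
    [[-0.001,0,-0.007],[0,0,0]],
  ],
)

```text
clock: 21.35
tcp_pos: [0.6635, 0.0017, 0.0784]
orientation: [-0.398, 2.8, 0.064]
contact_force: [-3.8, 0.6, 11.0]
grip_width: 0.0515
gripper_force: 54.9
```

Emit:
servo_tool(
  commands=[
    [[0,0,0],[0,0,0]],
    [[0,0,0],[0,0,0]],
    [[0,0,0],[0,0,0]],
    [[0,0,0],[0,0,0]],
    [[0,0,0],[0,0,0]],
    [[0,0,-0.1],[0,0,0]],
    [[0,0,-0.24],[0,0,0]],
    [[0.05,0,-0.4],[0,0,0]],
    [[0.15,0,-0.55],[0,0,0]],
    [[0.25,0,-0.6],[0,0,0]],
    [[0.25,0,-0.6],[0,0,0]],
  ],
  claw=0,
)

```text
clock: 22.45
tcp_pos: [0.5584, -0.0293, 0.2013]
orientation: [-0.394, 2.802, 0.066]
contact_force: [-0.1, 0.4, -0.4]
grip_width: 0.0852
gripper_force: 0.0
```

```bash
python3 - <<'E'
from sim import *
M=T(); print(M,r.get_obs()["joints"])
im,d=r.grab_frame("wrist"); save("w6.png",im)
P=cloud("wrist",d,M); L=((P-DOCK[:3,3])@DOCK[:3,:3])[d>0]
t=L[(abs(L[:,0]-.02)<.03)&(abs(L[:,1])<.045)&(L[:,2]>.06)&(L[:,2]<.11)]
print(len(t),np.percentile(t,[1,50,99],axis=0)); u=t[t[:,2]>.085]; print(cv2.minAreaRect((u[:,:2]*1000).astype(np.float32)),np.median(u[:,2]))
low=L[(L[:,2]<.034)&(L[:,2]>.003)&(abs(L[:,1])<.04)&(L[:,0]>-.045)&(L[:,0]<-.001)]; print(np.percentile(low,[1,99],axis=0))
# B hover
g=grasp(B['c'],128.4,55,.028,.022); hov=g.copy(); hov[:3,3]+=-.06*g[:3,2]+[0,0,.06]; print(hov)
cmd(hov,M); print(path(r.get_obs()["joints"],hov,40))
E
```

```text
[[-0.914  -0.2765  0.297   0.5584]
 [-0.2622  0.961   0.0878 -0.0293]
 [-0.3097  0.0024 -0.9508  0.2013]
 [ 0.      0.      0.      1.    ]] [-0.6313  0.2669  0.7304  2.1313 -0.5386  0.5709  2.3277]
3558 [[ 0.006  -0.0261  0.0605]
 [ 0.0077 -0.0006  0.0861]
 [ 0.0266  0.0249  0.0934]]
((27.76260757446289, 0.13500213623046875), (89.60213470458984, 44.059349060058594), 89.97083282470703) 0.09193726454815172
[[-0.0254 -0.0285  0.0057]
 [-0.0119  0.0265  0.0338]]
[[-0.3563  0.7837 -0.5088  0.4943]
 [ 0.4495  0.6211  0.642  -0.3647]
 [ 0.8192  0.     -0.5736  0.1164]
 [ 0.      0.      0.      1.    ]]
shift [ 0.6912 -1.2191  0.1289] turn [-0.252   0.7092  0.7586] rows>= 11.195901345195532
(array([ 0.3938,  1.07  ,  0.4478,  1.1388, -0.4246,  1.917 ,  1.5872]), np.float64(0.01557175292468882), np.float64(0.04982145851917526))
```

View pics/w6.png

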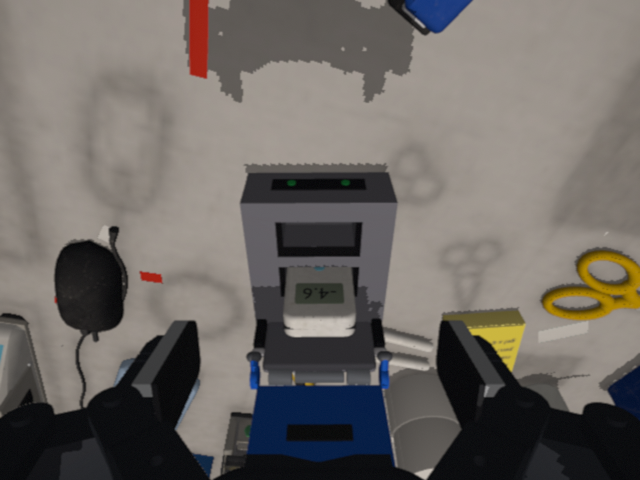

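Emit:
servo_tool(
  commands=[
    [[0.05,-0.1,0],[-0.12,0.35,0.38]],
    [[0.1,-0.2,0],[-0.12,0.35,0.38]],
    [[0.15,-0.3,0],[-0.12,0.35,0.38]],
    [[0.2,-0.4,0],[-0.12,0.35,0.38]],
    [[0.25,-0.5,0],[-0.12,0.35,0.38]],
    [[0.3,-0.6,0],[-0.12,0.35,0.38]],
    [[0.35,-0.7,0],[-0.12,0.35,0.38]],
    [[0.35,-0.7,0],[-0.12,0.35,0.38]],
  ],
)

```text
clock: 23.3
tcp_pos: [0.5292, -0.2237, 0.1717]
orientation: [-0.401, -2.814, -0.335]
contact_force: [-0.2, -0.2, 0.7]
grip_width: 0.0853
gripper_force: 0.0
```

```bash
python3 - <<'E'
from sim import *
M=T(); print(M,r.get_obs()["joints"])
g=grasp(B['c'],128.4,55,.028,.022); hov=g.copy(); hov[:3,3]+=-.05*g[:3,2]+[0,0,.04]; print(hov)
cmd(hov,M); print(path(r.get_obs()["joints"],hov,40))
E
```

```text
[[-0.9226  0.3028 -0.239   0.5292]
 [ 0.2381  0.9345  0.2647 -0.2237]
 [ 0.3035  0.1873 -0.9342  0.1717]
 [ 0.      0.      0.      1.    ]] [-0.153   0.7188  0.8131  1.6772 -0.5884  1.3768  2.1496]
[[-0.3563  0.7837 -0.5088  0.4892]
 [ 0.4495  0.6211  0.642  -0.3582]
 [ 0.8192  0.     -0.5736  0.0907]
 [ 0.      0.      0.      1.    ]]
shift [-0.079  -0.6119  0.1986] turn [-0.1299  0.3628  0.3741] rows>= 5.627243086557028
(array([ 0.3439,  1.1074,  0.5319,  1.1674, -0.4771,  1.917 ,  1.6398]), np.float64(0.007717465505596964), np.float64(0.024685171951701515))
```

Emit:
servo_tool(
  commands=[
    [[-0.02,-0.12,0],[-0.13,0.36,0.375]],
    [[-0.04,-0.24,0.02],[-0.13,0.36,0.375]],
    [[-0.05,-0.36,0.06],[-0.13,0.36,0.375]],
    [[-0.06,-0.48,0.1],[-0.13,0.36,0.375]],
    [[-0.07,-0.56,0.15],[-0.13,0.36,0.375]],
    [[-0.08,-0.61,0.2],[-0.13,0.36,0.375]],
    [[-0.08,-0.61,0.2],[-0.13,0.36,0.375]],
    [[-0.08,-0.61,0.2],[-0.13,0.36,0.375]],
  ],
)

```text
clock: 24.1
tcp_pos: [0.4915, -0.3532, 0.0913]
orientation: [-0.964, -2.013, -0.511]
contact_force: [-0.3, -0.5, 1.0]
grip_width: 0.0855
gripper_force: 0.0
```

```bash
python3 - <<'E'
from sim import *
M=T(); print(M,r.get_obs()["joints"])
im,d=r.grab_frame("wrist"); 
P=cloud("wrist",d,M); ok=((d>0)&(P[...,2]>.012)&(P[...,2]<.03)&(np.hypot(P[...,0]-.446,P[...,1]+.304)<.07)).astype(np.uint8)
q=P[ok>0]; print(len(q),cv2.minAreaRect((q[:,:2]*1000).astype(np.float32)),np.median(q[:,2]),im[ok>0].mean(0))
cmd(grasp(B['c'],128.4,55,.028,.022),M)
E
```

```text
[[-0.3647  0.7817 -0.5059  0.4915]
 [ 0.4458  0.6236  0.6422 -0.3532]
 [ 0.8175  0.0087 -0.5759  0.0913]
 [ 0.      0.      0.      1.    ]] [ 0.3937  1.112   0.4782  1.1898 -0.4943  1.9157  1.6154]
11998 ((446.9197082519531, -306.14154052734375), (52.09475326538086, 86.61412048339844), 38.320255279541016) 0.019163706902229682 [142.3907 140.2116 131.8849]
shift [-0.1378 -0.0217  0.2853] turn [0.0015 0.0018 0.0057] rows>= 1.5877539788707562
```

```bash
python3 - <<'E'
from sim import *
cmd(grasp((.4467,-.3055),128.4,55,.028,.022))
E
```

```text
shift [-0.1431 -0.0256  0.2861] turn [-0.0001  0.0037  0.0051] rows>= 1.6044000701999397
```

Emit:
servo_tool(
  commands=[
    [[-0.02,-0.01,0.1],[0,0.004,0.005]],
    [[-0.05,-0.02,0.19],[0,0.004,0.005]],
    [[-0.09,-0.025,0.24],[0,0.004,0.005]],
    [[-0.12,-0.025,0.265],[0,0.004,0.005]],
    [[-0.143,-0.026,0.286],[0,0.004,0.005]],
    [[-0.143,-0.026,0.286],[0,0.004,0.005]],
    [[-0.143,-0.026,0.286],[0,0.004,0.005]],
  ],
)

```text
clock: 24.85
tcp_pos: [0.4634, -0.3279, 0.0216]
orientation: [-0.971, -2.003, -0.504]
contact_force: [1.0, -0.8, -0.3]
grip_width: 0.0849
gripper_force: 0.0
```

Emit:
servo_tool(
  commands=[
    [[0,0,0],[0,0,0]],
    [[0,0,0],[0,0,0]],
    [[0,0,0],[0,0,0]],
    [[0,0,0],[0,0,0]],
    [[0,0,0],[0,0,0]],
    [[0,0,0],[0,0,0]],
    [[0,0,0],[0,0,0]],
    [[0,0,0],[0,0,0]],
  ],
  claw=1,
  squeeze=50,
)

```text
clock: 25.65
tcp_pos: [0.4632, -0.3278, 0.0218]
orientation: [-0.971, -2.002, -0.505]
contact_force: [2.5, -2.5, 5.7]
grip_width: 0.0504
gripper_force: 52.8
```

```bash
python3 - <<'E'
from sim import *
M=T(); np.save("graspB.npy",M); print(M,r.get_obs()["joints"])
q0=r.get_obs()["joints"]; c=(.4467,-.3055)
lift=M.copy(); lift[2,3]+=.16; lift[:2,3]+=[.05,.05]
q1,e1,_=path(q0,lift,10); print(q1,e1)
for xy in ((.55,-.15),(.53,-.18)):
  for h in (-30,-60,-90,-120,90,120,150,180):
    F=frame([*xy,0],h); U=slot(0,.092,M,c,128.4,dock=F); D=slot(0,-.008,M,c,128.4,dock=F)
    q,e,a=path(q1,U,25,10); q2,e2,a2=path(q,D,10); V=hold(xy,h,72,.043,.027,.012); q3,e3,a3=path(q2,V,10)
    q4,e4,a4=path(q3,hold(xy,h,72,.043,.027,.012,.12),10); t=(DOCK@[-.0245,0,0,1])[:2]
    q5,e5,a5=path(q4,hold(t,16.3,72,.051,.027,.012,.1),25,10); q6,e6,a6=path(q5,hold(t,16.3,72,.051,.027,.012,),25,10)
    print(xy,h,q2.round(2),np.round([e,a,e2,a2,e3],3),q3.round(2),q6.round(2),np.round([e5,a5,e6,a6],3))
E
```

```text
[[-0.3536  0.7846 -0.5093  0.4632]
 [ 0.4494  0.62    0.6431 -0.3278]
 [ 0.8204 -0.0015 -0.5718  0.0218]
 [ 0.      0.      0.      1.    ]] [ 0.377   1.1525  0.4587  1.3011 -0.5031  1.7802  1.6428]
[ 0.3656  0.9122  0.2968  1.2548 -0.4047  1.917   1.4196] 0.011335554632287512
(0.55, -0.15) -30 [-0.09  0.47  0.23  2.27  2.49  0.19 -1.34] [0.053 0.169 0.    0.    0.   ] [ 0.31  0.48 -0.16  2.17  0.63  0.24  0.63] [ 0.43  0.58 -0.52  2.05  0.45  0.3   1.46] [0. 0. 0. 0.]
(0.55, -0.15) -60 [-0.75  0.67  0.84  2.22  0.66  0.17 -0.22] [0.    0.    0.018 0.059 0.   ] [-0.14  0.51  0.25  2.11  0.35  0.35  0.28] [ 0.21  0.53 -0.26  2.05  0.03  0.26  1.82] [0. 0. 0. 0.]
(0.55, -0.15) -90 [-0.75  0.75  0.79  2.02  0.22  0.54 -0.29] [0. 0. 0. 0. 0.] [-0.41  0.6   0.54  2.01  0.04  0.54  0.03] [ 0.08  0.52 -0.12  2.05 -0.2   0.27  2.03] [0. 0. 0. 0.]
(0.55, -0.15) -120 [-0.69  0.86  0.81  1.8  -0.04  0.93 -0.47] [0. 0. 0. 0. 0.] [-0.51  0.7   0.7   1.89 -0.18  0.77 -0.27] [ 0.04  0.52 -0.07  2.05 -0.27  0.27  2.09] [0. 0. 0. 0.]
(0.55, -0.15) 90 [ 1.31  1.33 -1.36  1.77  0.66  1.14  2.96] [0.013
[... 1534 characters left out ...]
001 0.002 0.   ] [ 1.29  1.2  -1.37  1.88  0.87  1.13  2.78] [ 0.57  0.64 -0.69  2.04  0.7   0.36  1.25] [0. 0. 0. 0.]
(0.53, -0.18) 120 [ 1.21  1.55 -1.41  1.61  0.87  1.67  2.96] [0.103 0.459 0.091 0.408 0.062] [ 1.22  1.39 -1.41  1.79  1.    1.48  2.96] [ 0.74  0.74 -0.92  2.03  0.98  0.49  1.03] [0. 0. 0. 0.]
(0.53, -0.18) 150 [-0.32  1.08  1.    1.51 -0.72  1.62 -1.19] [0. 0. 0. 0. 0.] [-0.46  0.96  1.08  1.74 -0.81  1.3  -1.13] [-0.96  1.04  1.34  2.01 -1.37  1.06 -2.96] [0.067 0.493 0.039 0.428]
(0.53, -0.18) 180 [-0.43  1.04  0.93  1.53 -0.48  1.47 -0.91] [0. 0. 0. 0. 0.] [-0.48  0.89  0.96  1.76 -0.6   1.15 -0.82] [-0.96  1.04  1.34  2.01 -1.37  1.06 -2.96] [0.067 0.493 0.039 0.428]
```

Emit:
servo_tool(
  commands=[
    [[0.08,0,-0.057],[0,0,0]],
    [[0.2,0,-0.14],[0,-0.05,0]],
    [[0.33,0,-0.23],[0,-0.15,0]],
    [[0.46,0,-0.32],[0,-0.25,0]],
    [[0.525,0,-0.366],[0,-0.35,0]],
    [[0.525,0,-0.366],[0,-0.4,0]],
    [[0.525,0,-0.366],[0,-0.4,0]],
  ],
)

```text
clock: 26.35
tcp_pos: [0.4629, -0.3257, 0.183]
orientation: [-1.235, -2.553, -0.208]
contact_force: [-0.3, 1.1, -1.0]
grip_width: 0.051
gripper_force: 52.2
```

```bash
python3 - <<'E'
from sim import *
gB=np.load("graspB.npy"); M=T(); print(M,r.get_obs()["joints"]); F=frame([.55,-.165,0],-90)
U=slot(0,.092,gB,(.4467,-.3055),128.4,dock=F); print(U); cmd(U,M)
E
```

```text
[[-0.5871  0.7841 -0.2015  0.4629]
 [ 0.741   0.6207  0.2562 -0.3257]
 [ 0.326   0.0011 -0.9454  0.183 ]
 [ 0.      0.      0.      1.    ]] [ 0.135   0.6136  0.624   1.6933 -0.4165  1.3039  1.5819]
[[ 0.002   1.      0.0003  0.5491]
 [ 0.8204 -0.0015 -0.5718 -0.1537]
 [-0.5718  0.0014 -0.8204  0.1707]
 [ 0.      0.      0.      1.    ]]
shift [0.2913 0.6974 0.1533] turn [ 0.0609 -0.5761  0.4387] rows>= 7.61378899020774
```

Emit:
servo_tool(
  commands=[
    [[0.03,0.08,0],[0.06,-0.576,0.439]],
    [[0.07,0.16,0.02],[0.06,-0.576,0.439]],
    [[0.11,0.25,0.05],[0.06,-0.576,0.439]],
    [[0.15,0.35,0.08],[0.06,-0.576,0.439]],
    [[0.19,0.45,0.1],[0.06,-0.576,0.439]],
    [[0.23,0.55,0.12],[0.06,-0.576,0.439]],
    [[0.27,0.65,0.14],[0.06,-0.576,0.439]],
    [[0.291,0.697,0.153],[0.06,-0.576,0.439]],
    [[0.291,0.697,0.153],[0.06,-0.576,0.439]],
    [[0.291,0.697,0.153],[0.06,-0.576,0.439]],
    [[0.291,0.697,0.153],[0.06,-0.576,0.439]],
  ],
)

```text
clock: 27.45
tcp_pos: [0.5487, -0.1571, 0.1686]
orientation: [1.88, 1.872, -0.592]
contact_force: [-0.5, 0.1, -1.2]
grip_width: 0.051
gripper_force: 52.3
```

```bash
python3 - <<'E'
from sim import *
gB=np.load("graspB.npy"); M=T(); print(M,r.get_obs()["joints"]); F=frame([.55,-.165,0],-90)
cmd(slot(0,-.005,gB,(.4467,-.3055),128.4,dock=F),M); cmd(slot(0,-.0085,gB,(.4467,-.3055),128.4,dock=F),M)
E
```

```text
[[ 0.0026  1.     -0.0053  0.5487]
 [ 0.8209 -0.0051 -0.571  -0.1571]
 [-0.5711 -0.0028 -0.8209  0.1686]
 [ 0.      0.      0.      1.    ]] [-0.9479  0.8133  1.1785  2.0197 -0.2     0.7064  0.2115]
shift [0.228  0.0028 0.3037] turn [-0.0036 -0.0006 -0.0003] rows>= 1.8989430814123336
shift [0.236  0.0029 0.3152] turn [-0.0036 -0.0006 -0.0003] rows>= 1.9688984259648885
```

Emit:
servo_tool(
  commands=[
    [[0.06,0,0.08],[-0.003,0,0]],
    [[0.12,0.001,0.16],[-0.003,0,0]],
    [[0.18,0.002,0.24],[-0.003,0,0]],
    [[0.215,0.003,0.285],[-0.003,0,0]],
    [[0.228,0.003,0.304],[-0.003,0,0]],
    [[0.234,0.003,0.311],[-0.003,0,0]],
    [[0.238,0.003,0.317],[-0.003,0,0]],
    [[0.238,0.003,0.317],[-0.003,0,0]],
    [[0.238,0.003,0.317],[-0.003,0,0]],
  ],
)

```text
clock: 28.35
tcp_pos: [0.5501, -0.153, 0.0718]
orientation: [1.875, 1.871, -0.585]
contact_force: [-3.9, 2.9, 10.6]
grip_width: 0.0506
gripper_force: 53.6
```

```bash
python3 - <<'E'
from sim import *
gB=np.load("graspB.npy"); M=T(); print(M,r.get_obs()["joints"],r.get_obs()["contact_force"]); F=frame([.55,-.165,0],-90)
cmd(slot(0,-.008,gB,(.4467,-.3055),128.4,dock=F),M)
E
```

```text
[[ 0.003   1.      0.0019  0.5501]
 [ 0.8205 -0.0014 -0.5716 -0.153 ]
 [-0.5716  0.0033 -0.8205  0.0718]
 [ 0.      0.      0.      1.    ]] [-0.8673  0.9352  1.0219  2.0532 -0.2922  0.5458  0.1772] [-3.9413  2.893  10.5552]
shift [ 0.0002 -0.0039  0.0053] turn [ 0.001  -0.0002 -0.0006] rows>= 0.0327507847195062
```

Touching; release and back off.

Emit:
servo_tool(
  commands=[
    [[0,0,0],[0,0,0]],
    [[0,0,0],[0,0,0]],
    [[0,0,0],[0,0,0]],
    [[0,0,0],[0,0,0]],
    [[0,0,0],[0,0,0]],
    [[0,0,-0.1],[0,0,0]],
    [[0,0,-0.2],[0,0,0]],
    [[0,0,-0.28],[0,0,0]],
    [[0,0,-0.28],[0,0,0]],
  ],
  claw=0,
)

```text
clock: 29.25
tcp_pos: [0.5517, -0.1104, 0.1284]
orientation: [1.871, 1.874, -0.58]
contact_force: [-0.4, -0.6, 0.0]
grip_width: 0.0852
gripper_force: 0.0
```

```bash
python3 - <<'E'
from sim import *
M=T(); im,d=r.grab_frame("wrist")
P=cloud("wrist",d,M); k=(d>0)&(abs(P[...,0]-.55)<.06)&(abs(P[...,1]+.165)<.06)&(P[...,2]>.03)&(P[...,2]<.1)
q=P[k]; t=q[q[:,2]>.078]; print(len(q),len(t),q[:,2].max(),cv2.minAreaRect((t[:,:2]*1000).astype(np.float32)))
xy=(.55,-.165); V=hold(xy,-90,72,.043,.027,.012,.05); W=hold(xy,-90,72,.043,.027,.012); cmd(V,M); cmd(W,M)
E
```

```text
9885 2746 0.08544121336359276 ((551.4059448242188, -162.1450958251953), (21.28394889831543, 51.82084655761719), 89.6069107055664)
shift [-0.1552 -0.0076  0.1488] turn [0.0041 0.1865 0.0001] rows>= 1.9546300783487456
shift [-0.0411 -0.0088  0.313 ] turn [0.0041 0.1865 0.0001] rows>= 1.9546300783487456
```

```bash
python3 - <<'E'
from sim import *
M=T(); xy=(.551,-.163); V=hold(xy,-90,72,.043,.027,.012,.05); W=hold(xy,-90,72,.043,.027,.012); cmd(V,M); cmd(W,M)
E
```

```text
shift [-0.1483  0.0001  0.1395] turn [ 0.003   0.1866 -0.0001] rows>= 1.9558271797896027
shift [-0.0341 -0.0007  0.3037] turn [ 0.003   0.1866 -0.0001] rows>= 1.9558271797896027
```

Emit:
servo_tool(
  commands=[
    [[-0.1,0,0.06],[0.003,0.187,0]],
    [[-0.148,0,0.14],[0.003,0.187,0]],
    [[-0.148,0,0.14],[0.003,0.187,0]],
    [[-0.148,0,0.14],[0.003,0.187,0]],
    [[-0.1,0,0.2],[0.003,0.187,0]],
    [[-0.06,0,0.26],[0.003,0.187,0]],
    [[-0.034,0,0.304],[0.003,0.187,0]],
    [[-0.034,0,0.304],[0.003,0.187,0]],
    [[-0.034,0,0.304],[0.003,0.187,0]],
  ],
)

```text
clock: 30.2
tcp_pos: [0.5502, -0.1618, 0.0694]
orientation: [2.053, 2.052, -0.328]
contact_force: [0.6, 0.3, -0.0]
grip_width: 0.0853
gripper_force: 0.0
```

Emit:
servo_tool(
  commands=[
    [[0,0,0],[0,0,0]],
    [[0,0,0],[0,0,0]],
    [[0,0,0],[0,0,0]],
    [[0,0,0],[0,0,0]],
    [[0,0,0],[0,0,0]],
    [[0,0,0],[0,0,0]],
    [[0,0,0],[0,0,0]],
    [[0,0,0],[0,0,0]],
  ],
  claw=1,
  squeeze=50,
)

```text
clock: 31.0
tcp_pos: [0.5507, -0.1623, 0.0703]
orientation: [2.054, 2.05, -0.325]
contact_force: [-0.9, 1.4, 6.4]
grip_width: 0.0513
gripper_force: 51.7
```

```bash
cat >> sim.py <<'E'
def tgtB(sx,up,dy=0.):
    return DOCK@frame([sx,dy,.051+up],0)@np.linalg.inv(frame([.551,-.163,.043],-90))@np.load("standB.npy")
E
python3 - <<'E'
from sim import *
M=T(); np.save("standB.npy",M); print(M,r.get_obs()["joints"])
w=tgtB(-.09,.12); cmd(w,M); print(w[:3,3]); q,e,a=path(r.get_obs()["joints"],w); print(q,e,a); q,e,a=path(q,tgtB(-.0245,.1)); print(q,e,a); print(path(q,tgtB(-.0245,0)))
E
```

```text
[[ 0.0018  1.     -0.0008  0.5507]
 [ 0.9512 -0.002  -0.3086 -0.1623]
 [-0.3086 -0.0002 -0.9512  0.0703]
 [ 0.      0.      0.      1.    ]] [-0.6071  0.7326  0.8478  2.0266 -0.392   0.5853  0.4125]
shift [ 0.3519  0.0383 -0.6525] turn [-0.3645 -0.0003 -1.1234] rows>= 12.374854481955762
[ 0.5606 -0.0283  0.1983]
[-0.1692  0.2347  0.2164  2.1062 -0.351   0.522   2.1745] 1.2432050435751766e-16 5.730646747750108e-16
[-0.1898  0.3589  0.1978  1.994  -0.3683  0.5076  2.1438] 1.1123893155135927e-16 2.7402547850860015e-16
(array([-0.104 ,  0.5198,  0.0901,  2.0466, -0.4911,  0.2954,  2.2746]), np.float64(1.4033044459902308e-16), np.float64(5.120550486742723e-17))
```

Emit:
servo_tool(
  commands=[
    [[-0.05,0,-0.14],[0,0,0]],
    [[-0.1,0,-0.3],[0,0,0]],
    [[-0.14,0,-0.44],[-0.18,0,-0.56]],
    [[-0.17,0,-0.53],[-0.18,0,-0.56]],
    [[-0.1,0,-0.56],[-0.18,0,-0.56]],
    [[0,0,-0.58],[-0.18,0,-0.56]],
    [[0.1,0.01,-0.6],[-0.18,0,-0.56]],
    [[0.18,0.02,-0.61],[-0.18,0,-0.56]],
    [[0.18,0.02,-0.61],[-0.18,0,-0.56]],
  ],
)

```text
clock: 31.9
tcp_pos: [0.555, -0.0702, 0.2003]
orientation: [0.898, 2.699, -0.143]
contact_force: [0.3, 0.3, -1.3]
grip_width: 0.0516
gripper_force: 53.0
```

```bash
python3 - <<'E'
from sim import *
M=T(); print(M[:3,3],r.get_obs()["joints"]); cmd(tgtB(-.09,.12),M)
E
```

```text
[ 0.555  -0.0702  0.2003] [-0.774   0.3061  0.809   2.1137 -0.0562  0.5663  0.9558]
shift [ 0.0808  0.1474 -0.0178] turn [-0.1819 -0.003  -0.5603] rows>= 6.17178371396247
```

Emit:
servo_tool(
  commands=[
    [[0.02,0.03,0],[-0.182,-0.003,-0.56]],
    [[0.04,0.06,0],[-0.182,-0.003,-0.56]],
    [[0.06,0.1,-0.01],[-0.182,-0.003,-0.56]],
    [[0.08,0.147,-0.018],[-0.182,-0.003,-0.56]],
    [[0.08,0.147,-0.018],[-0.182,-0.003,-0.56]],
    [[0.08,0.147,-0.018],[-0.182,-0.003,-0.56]],
    [[0.08,0.147,-0.018],[-0.182,-0.003,-0.56]],
    [[0.08,0.147,-0.018],[-0.182,-0.003,-0.56]],
    [[0.08,0.147,-0.018],[-0.182,-0.003,-0.56]],
  ],
)

```text
clock: 32.8
tcp_pos: [0.5614, -0.0319, 0.1986]
orientation: [-0.385, 2.804, 0.058]
contact_force: [0.0, -0.1, -0.5]
grip_width: 0.0515
gripper_force: 53.0
```

```bash
python3 - <<'E'
from sim import *
M=T(); print(M,r.get_obs()["joints"]); cmd(tgtB(-.0245,.1,-.0005),M); cmd(tgtB(-.0245,.045,-.0005),M)
E
```

```text
[[-0.9161 -0.269   0.2974  0.5614]
 [-0.2564  0.9631  0.0813 -0.0319]
 [-0.3083 -0.0018 -0.9513  0.1986]
 [ 0.      0.      0.      1.    ]] [-0.295   0.2339  0.3276  2.1095 -0.3209  0.5289  2.1113]
shift [-0.2249  0.0159  0.158 ] turn [-0.003  -0.0002 -0.0058] rows>= 1.3763769253943425
shift [-0.1571  0.0163  0.3672] turn [-0.003  -0.0002 -0.0058] rows>= 1.998694761477711
```

Emit:
servo_tool(
  commands=[
    [[-0.1,0.008,0.07],[-0.003,0,-0.006]],
    [[-0.2,0.016,0.14],[-0.003,0,-0.006]],
    [[-0.225,0.016,0.158],[-0.003,0,-0.006]],
    [[-0.225,0.016,0.158],[-0.003,0,-0.006]],
    [[-0.2,0.016,0.25],[-0.003,0,-0.006]],
    [[-0.157,0.016,0.367],[-0.003,0,-0.006]],
    [[-0.157,0.016,0.367],[-0.003,0,-0.006]],
    [[-0.157,0.016,0.367],[-0.003,0,-0.006]],
  ],
)

```text
clock: 33.6
tcp_pos: [0.6228, -0.0098, 0.1238]
orientation: [-0.403, 2.803, 0.063]
contact_force: [0.9, -0.6, -1.0]
grip_width: 0.0511
gripper_force: 52.9
```

```bash
python3 - <<'E'
from sim import *
M=T(); o=r.get_obs(); print(M[:3,3],o["joints"],o["contact_force"]); cmd(tgtB(-.0245,.03,-.0005),M); cmd(tgtB(-.0245,.02,-.0005),M)
E
```

```text
[ 0.6228 -0.0098  0.1238] [-0.2347  0.4387  0.2326  2.0266 -0.4403  0.4159  2.1977] [ 0.8783 -0.5603 -1.0386]
shift [ 0.0169 -0.0031  0.0596] turn [ 0.0005 -0.0006  0.0017] rows>= 0.31034535443292155
shift [ 0.0293 -0.003   0.0977] turn [ 0.0005 -0.0006  0.0017] rows>= 0.5101180399522767
```

Emit:
servo_tool(
  commands=[
    [[0.006,-0.002,0.025],[0,0,0.001]],
    [[0.012,-0.003,0.045],[0,0,0.001]],
    [[0.017,-0.003,0.06],[0,0,0.001]],
    [[0.023,-0.003,0.08],[0,0,0.001]],
    [[0.029,-0.003,0.098],[0,0,0.001]],
    [[0.029,-0.003,0.098],[0,0,0.001]],
  ],
)

```text
clock: 34.2
tcp_pos: [0.6237, -0.01, 0.0974]
orientation: [-0.402, 2.803, 0.064]
contact_force: [-2.1, -1.6, -2.2]
grip_width: 0.0513
gripper_force: 53.8
```

```bash
python3 - <<'E'
from sim import *
M=T(); o=r.get_obs(); print(M[:3,3],o["contact_force"],o["moment"]); cmd(tgtB(-.0245,.02,-.0005),M); cmd(tgtB(-.0245,.0,-.0005),M)
E
```

```text
[ 0.6237 -0.01    0.0974] [-2.1187 -1.6165 -2.1926] [-0.4858  0.9951 -0.0731]
shift [-0.0003 -0.0015 -0.0041] turn [ 0.0009 -0.0008  0.0013] rows>= 0.021709575965741072
shift [ 0.0243 -0.0016  0.0721] turn [ 0.0009 -0.0008  0.0013] rows>= 0.38038084337239353
```

Emit:
servo_tool(
  commands=[
    [[0.009,0,0.017],[0,0,0]],
    [[0.015,0,0.035],[0,0,0]],
    [[0.021,0,0.053],[0,0,0]],
    [[0.025,0,0.066],[0,0,0]],
    [[0.028,0,0.075],[0,0,0]],
    [[0.029,0,0.079],[0,0,0]],
    [[0.029,0,0.079],[0,0,0]],
  ],
)

```text
clock: 34.9
tcp_pos: [0.6235, -0.01, 0.0783]
orientation: [-0.402, 2.801, 0.065]
contact_force: [-12.3, -0.9, 18.9]
grip_width: 0.0514
gripper_force: 56.5
```

```bash
python3 - <<'E'
from sim import *
M=T(); o=r.get_obs(); print(M[:3,3],o["contact_force"],o["moment"]); cmd(tgtB(-.0245,.0,-.0005),M)
E
```

```text
[ 0.6235 -0.01    0.0783] [-12.3471  -0.9012  18.8616] [-0.0987  2.1352  0.0928]
shift [ 0.0001 -0.0019 -0.0001] turn [0.0013 0.0005 0.0012] rows>= 0.019667978097178466
```

Emit:
servo_tool(
  commands=[
    [[-0.001,0,-0.006],[0,0,0]],
    [[-0.001,0,-0.006],[0,0,0]],
  ],
)

```text
clock: 35.1
tcp_pos: [0.6234, -0.01, 0.0785]
orientation: [-0.402, 2.801, 0.064]
contact_force: [-4.9, -0.8, 2.1]
grip_width: 0.0515
gripper_force: 54.1
```

Emit:
servo_tool(
  commands=[
    [[0,0,0],[0,0,0]],
    [[0,0,0],[0,0,0]],
    [[0,0,0],[0,0,0]],
    [[0,0,0],[0,0,0]],
    [[0,0,0],[0,0,0]],
    [[0,0,-0.1],[0,0,0]],
    [[0,0,-0.24],[0,0,0]],
    [[0.03,0,-0.4],[0,0,0]],
    [[0.1,0,-0.55],[0,0,0]],
    [[0.15,0,-0.6],[0,0,0]],
    [[0.15,0,-0.6],[0,0,0]],
  ],
  claw=0,
)

```text
clock: 36.2
tcp_pos: [0.544, -0.0339, 0.2113]
orientation: [-0.4, 2.799, 0.064]
contact_force: [0.1, -0.2, 0.6]
grip_width: 0.0853
gripper_force: 0.0
```

```bash
cat >> sim.py <<'E'
def lidpose(dx,tipz,dy=0.): # tool straight down, tip centre at dock x=dx
    M=np.eye(4); M[:3,:3]=DOCK[:3,:3]@np.diag([-1.,1,-1]); M[:3,3]=(DOCK@[dx,dy,tipz+.019,1])[:3]; return M
def arc(phi,rho=.105,off=.005,half=.011):
    return .066-rho*np.cos(phi)+off*np.sin(phi)+half, .099+rho*np.sin(phi)+off*np.cos(phi)
E
python3 - <<'E'
from sim import *
M=T(); print(M,r.get_obs()["joints"])
im,d=r.grab_frame("wrist"); save("w7.png",im)
P=cloud("wrist",d,M); L=((P-DOCK[:3,3])@DOCK[:3,:3])[d>0]
for a,b in ((-.045,-.004),(-.004,.04)):
    t=L[(L[:,0]>a)&(L[:,0]<b)&(abs(L[:,1])<.04)&(L[:,2]>.06)&(L[:,2]<.11)]
    print(len(t),np.percentile(t,[1,50,99],axis=0))
im,d=r.grab_frame("scene"); P=cloud("scene",d); L=((P-DOCK[:3,3])@DOCK[:3,:3])[d>0]
t=L[(abs(L[:,0]-.05)<.05)&(abs(L[:,1])<.05)&(L[:,2]>.11)&(L[:,2]<.23)]
for z in np.arange(.12,.225,.02): 
    s=t[abs(t[:,2]-z)<.01]; print(z,len(s),np.percentile(s[:,0],[2,50,98]) if len(s) else '')
u=lidpose(-.06,.28); v=lidpose(.09,.28); w=lidpose(.085,.195)
cmd(u,M); cmd(v,u); cmd(w,v)
q=r.get_obs()["joints"]
for G in (u,v,w,*[lidpose(*arc(f)) for f in (1.4,1.0,.6,.2,0)]): q,e,a=path(q,G); print(q.round(2),round(e,4),round(a,4))
E
```

```text
[[-0.9122 -0.28    0.299   0.544 ]
 [-0.266   0.96    0.0874 -0.0339]
 [-0.3116  0.0002 -0.9502  0.2113]
 [ 0.      0.      0.      1.    ]] [-0.3107  0.1852  0.3469  2.135  -0.3038  0.5482  2.1131]
3560 [[-0.0354 -0.0263  0.0605]
 [-0.0337 -0.0015  0.0871]
 [-0.0158  0.024   0.0934]]
2614 [[ 0.0063 -0.0259  0.0699]
 [ 0.0082 -0.0008  0.0889]
 [ 0.0256  0.0246  0.0934]]
0.12 156 [0.0573 0.062  0.0667]
0.13999999999999999 138 [0.0548 0.0587 0.0636]
0.15999999999999998 152 [0.0523 0.0558 0.0595]
0.17999999999999997 155 [0.0485 0.0528 0.0567]
0.19999999999999996 183 [0.0466 0.0499 0.0532]
0.21999999999999995 122 [0.0437 0.0476 0.0547]
shift [-0.2922  0.0042 -0.2733] turn [ 0.0001  0.2017 -0.0005] rows>= 2.1133006342697502
shift [-0.6  0.   0. ] turn [0. 0. 0.] rows>= 3.0000000000000004
shift [0.02 0.   0.34] turn [0. 0. 0.] rows>= 1.7029386365926404
[-0.35  0.3   0.37  1.73 -0.14  1.12  1.94] 0.0 0.0
[-0.34  0.55  0.33  1.38 -0.2   1.23  1.9 ] 0.0 0.0
[-0.33  0.6   0.32  1.48 -0.22  1.08  1.92] 0.0 0.0
[-0.34  0.56  0.33  1.52 -0.21  1.07  1.93] 0.0 0.0
[-0.34  0.51  0.33  1.63 -0.21  1.01  1.95] 0.0 0.0
[-0.33  0.5   0.34  1.73 -0.21  0.93  1.97] 0.0 0.0
[-0.32  0.52  0.33  1.8  -0.23  0.84  1.99] 0.0 0.0
[-0.32  0.54  0.32  1.82 -0.24  0.8   2.  ] 0.0 0.0
```

View pics/w7.png

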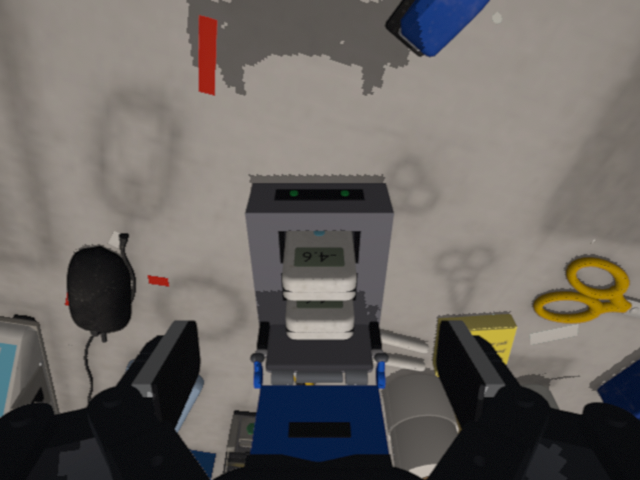

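Emit:
servo_tool(
  commands=[
    [[-0.1,0,-0.13],[0,0.1,0]],
    [[-0.2,0,-0.26],[0,0.2,0]],
    [[-0.292,0.004,-0.273],[0,0.202,0]],
    [[-0.292,0.004,-0.273],[0,0.202,0]],
    [[-0.292,0.004,-0.273],[0,0.202,0]],
  ],
  claw=1,
  squeeze=40,
)

```text
clock: 36.8
tcp_pos: [0.5921, -0.0174, 0.2955]
orientation: [0.449, -3.105, 0.002]
contact_force: [-0.8, 0.1, 0.0]
grip_width: 0.0125
gripper_force: 0.0
```

```bash
python3 - <<'E'
from sim import *
M=T(); print(M,r.get_obs()["joints"],r.get_obs()["grip_width"]); cmd(lidpose(.09,.28),M); cmd(lidpose(.088,.195),M)
E
```

```text
[[-0.9591 -0.2831 -0.004   0.5921]
 [-0.2831  0.9591 -0.0016 -0.0174]
 [ 0.0043 -0.0004 -1.      0.2955]
 [ 0.      0.      0.      1.    ]] [-0.4016  0.3159  0.4145  1.7266 -0.137   1.1319  1.9113] 0.012485757488163985
shift [-0.5893 -0.0068 -0.0164] turn [-0.0002 -0.0027  0.0016] rows>= 2.9476936517003804
shift [-0.5827 -0.0066  0.3236] turn [-0.0002 -0.0027  0.0016] rows>= 3.3329267499681126
```

Emit:
servo_tool(
  commands=[
    [[-0.1,0,-0.02],[0,0,0]],
    [[-0.25,0,-0.02],[0,-0.003,0]],
    [[-0.42,-0.003,-0.02],[0,-0.003,0]],
    [[-0.56,-0.006,-0.016],[0,-0.003,0]],
    [[-0.59,-0.007,-0.016],[0,-0.003,0]],
    [[-0.59,-0.007,-0.016],[0,-0.003,0]],
    [[-0.59,-0.007,0.1],[0,-0.003,0]],
    [[-0.585,-0.007,0.22],[0,-0.003,0]],
    [[-0.583,-0.007,0.32],[0,-0.003,0]],
    [[-0.583,-0.007,0.32],[0,-0.003,0]],
    [[-0.583,-0.007,0.32],[0,-0.003,0]],
  ],
)

```text
clock: 37.9
tcp_pos: [0.7301, 0.0198, 0.2171]
orientation: [-0.445, 3.109, 0.0]
contact_force: [0.1, -0.2, 0.5]
grip_width: -0.0
gripper_force: 0.0
```

```bash
python3 - <<'E'
from sim import *
M=T(); o=r.get_obs(); print(M,o["joints"],o["grip_width"],o["contact_force"])
for f in (1.4,1.25,1.1,.95,.8,.65,.5,.35,.2,.1,0,-.02):
    G=lidpose(*arc(f)); D=np.linalg.inv(M)@G; print(f,D[:3,3]/.25)
E
```

```text
[[-0.9599 -0.2802  0.0007  0.7301]
 [-0.2802  0.9599  0.0003  0.0198]
 [-0.0008  0.0001 -1.      0.2171]
 [ 0.      0.      0.      1.    ]] [-0.352   0.6204  0.3777  1.4558 -0.242   1.1107  1.9241] -2.9897666833462338e-05 [ 0.1465 -0.174   0.4597]
1.4 [ 0.0859  0.0065 -0.0209]
1.25 [ 0.1477  0.0065 -0.0085]
1.1 [0.207  0.0065 0.0129]
0.95 [0.2623 0.0065 0.043 ]
0.8 [0.3126 0.0064 0.081 ]
0.65 [0.3566 0.0064 0.1261]
0.5 [0.3934 0.0064 0.1773]
0.35 [0.4221 0.0064 0.2333]
0.2 [0.4422 0.0063 0.2931]
0.1 [0.4504 0.0063 0.3343]
0 [0.4546 0.0063 0.3761]
-0.02 [0.4549 0.0063 0.3845]
```

Emit:
servo_tool(
  commands=[
    [[0.05,0.003,-0.01],[0,0,0]],
    [[0.086,0.006,-0.02],[0,0,0]],
    [[0.118,0.006,-0.015],[0,0,0]],
    [[0.148,0.006,-0.008],[0,0,0]],
    [[0.178,0.006,0.002],[0,0,0]],
    [[0.207,0.006,0.013],[0,0,0]],
    [[0.235,0.006,0.028],[0,0,0]],
    [[0.262,0.006,0.043],[0,0,0]],
    [[0.288,0.006,0.062],[0,0,0]],
    [[0.313,0.006,0.081],[0,0,0]],
    [[0.335,0.006,0.103],[0,0,0]],
    [[0.357,0.006,0.126],[0,0,0]],
    [[0.376,0.006,0.151],[0,0,0]],
    [[0.393,0.006,0.177],[0,0,0]],
    [[0.393,0.006,0.177],[0,0,0]],
  ],
)

```text
clock: 39.4
tcp_pos: [0.6352, -0.0057, 0.171]
orientation: [0.446, -3.109, -0.001]
contact_force: [-0.4, -0.2, 0.3]
grip_width: 0.0001
gripper_force: 0.0
```

```bash
python3 - <<'E'
from sim import *
M=T(); o=r.get_obs(); print(M[:3,3],o["contact_force"])
im,d=r.grab_frame("scene"); save("s8.png",im[150:330,250:450].repeat(3,0).repeat(3,1))
for f in (.4,.3,.2,.1,0,-.02):
    G=lidpose(*arc(f)); D=np.linalg.inv(M)@G; print(f,D[:3,3]/.25)
E
```

```text
[ 0.6352 -0.0057  0.171 ] [-0.4225 -0.2488  0.3287]
0.4 [ 0.0203 -0.002   0.0298]
0.3 [ 0.0366 -0.002   0.0686]
0.2 [ 0.0488 -0.002   0.1088]
0.1 [ 0.0571 -0.002   0.15  ]
0 [ 0.0611 -0.002   0.1919]
-0.02 [ 0.0614 -0.002   0.2003]
```

View pics/s8.png

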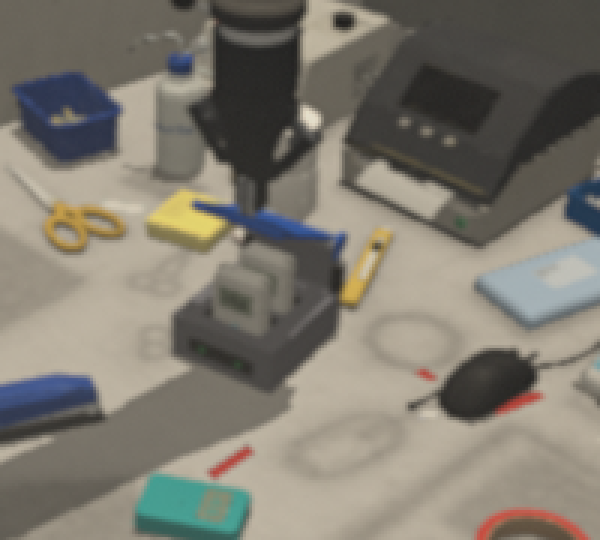

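Emit:
servo_tool(
  commands=[
    [[0.02,0,0.03],[0,0,0]],
    [[0.029,0,0.05],[0,0,0]],
    [[0.037,0,0.069],[0,0,0]],
    [[0.043,0,0.09],[0,0,0]],
    [[0.049,0,0.11],[0,0,0]],
    [[0.053,0,0.13],[0,0,0]],
    [[0.057,0,0.15],[0,0,0]],
    [[0.06,0,0.172],[0,0,0]],
    [[0.061,0,0.192],[0,0,0]],
    [[0.061,0,0.196],[0,0,0]],
    [[0.061,0,0.196],[0,0,0]],
  ],
)

```text
clock: 40.55
tcp_pos: [0.6216, -0.0099, 0.1232]
orientation: [-0.446, 3.109, 0.001]
contact_force: [-1.4, -0.4, 2.9]
grip_width: 0.0001
gripper_force: 1.4
```

```bash
python3 - <<'E'
from sim import *
M=T(); o=r.get_obs(); print(M[:3,3],o["contact_force"])
E
```

```text
[ 0.6216 -0.0099  0.1232] [-1.3899 -0.408   2.8831]
```

Emit:
servo_tool(
  commands=[
    [[0,0,0.006],[0,0,0]],
    [[0,0,0.01],[0,0,0]],
    [[0,0,0.01],[0,0,0]],
  ],
)

```text
clock: 40.85
tcp_pos: [0.6216, -0.01, 0.1227]
orientation: [-0.445, 3.109, 0.002]
contact_force: [-9.0, 0.2, 19.5]
grip_width: -0.0001
gripper_force: 9.8
```

Emit:
servo_tool(
  commands=[
    [[0,0,-0.06],[0,0,0]],
    [[0,0,-0.25],[0,0,0]],
    [[0.2,0,-0.45],[0,0,0]],
    [[0.4,0,-0.5],[0,0,0]],
    [[0.5,0,-0.5],[0,0,0]],
    [[0.5,0,-0.5],[0,0,0]],
  ],
)

```text
clock: 41.45
tcp_pos: [0.4974, -0.0474, 0.2466]
orientation: [-0.44, 3.109, 0.003]
contact_force: [0.1, 0.0, 0.4]
grip_width: 0.0001
gripper_force: 0.0
```

```bash
python3 - <<'E'
from sim import *
M=T(); o=r.get_obs(); print(M[:3,3],o["contact_force"])
for c in ("wrist","top"):
    im,d=r.grab_frame(c); P=cloud(c,d,M); L=((P-DOCK[:3,3])@DOCK[:3,:3])[d>0]
    t=L[(L[:,0]>-.06)&(L[:,0]<.07)&(abs(L[:,1])<.04)&(L[:,2]>.085)&(L[:,2]<.15)]
    print(c,len(t),np.polyfit(t[:,0],t[:,2],1),np.percentile(t,[1,50,99],axis=0))
    if c=="top": save("t9.png",im)
E
```

```text
[ 0.4974 -0.0474  0.2466] [0.0985 0.0182 0.3721]
wrist 820 [0.0083 0.1022] [[-0.0541 -0.0396  0.0983]
 [ 0.0178 -0.0017  0.1024]
 [ 0.0432  0.0396  0.1043]]
top 835 [-0.0284  0.1039] [[-0.0404 -0.0389  0.0885]
 [ 0.0392  0.0148  0.1033]
 [ 0.0693  0.0396  0.1075]]
```

View pics/t9.png

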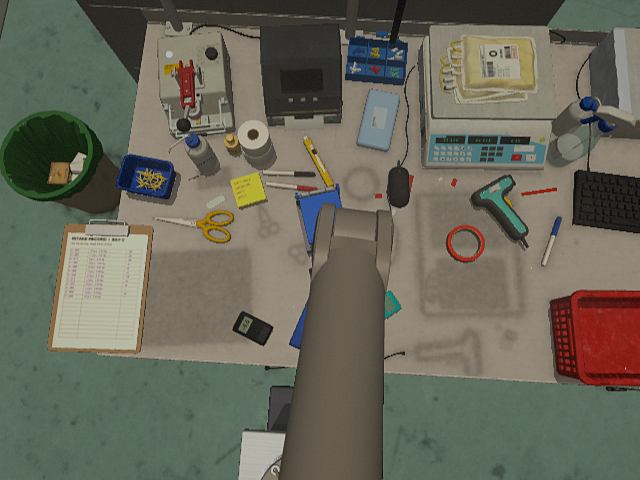

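The top picture shows the blue lid lying level over the dock (around column 318, row 215). The depth readings agree: it is flat, with its top at about 0.103 m. The other items on the bench are where they were, so I'm handing in.

```bash
python3 -c "
from bench import r
print(r.hand_in())"
```

```text
the job is handed in; nothing more can be done
None
```

I handed the job in at about 41 s of the 72 s allowed: both white loggers stand fully down in the dock pockets with their screens to the front, and the blue lid is pressed shut over them. My last measurements and pictures agree with this, but the hand-in returned no verdict.

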